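Clear the slotted strut and lock in the clamp studs

ROBOT

A 6-joint arm with a two-finger parallel gripper is mounted at the origin on the work surface. World frame = base frame: x ahead of the robot, y to its left, z up, the work surface at z = 0. Lengths are in mm, angles in rad, forces in N, time in s.
With the tool pointing down it reaches from about 325 to 900 mm from the base axis. Payload 6.1 kg.
Tool frame: the origin (TCP) lies between the finger pads; the fingertips stand 22 mm ahead of it and the grasp point (between the pads) lies 3 mm ahead of it; z points along the fingers, y is the line along which they close (so a half turn about z gives the same grasp; the last joint's range is limited). The gripper opens to 85 mm and grips with 20 to 120 N. Pads are 22 mm wide; open, the fingers measure 114 mm over their backs; the gripper's body (76 mm by 85 mm) begins 54 mm behind the grasp point. The pads swing forward as they close: fully open they stand 13 mm farther back than shut.
Start: joints at [1.073, 0.22, 1.526, -0, 1.395, -0.126], TCP at [227.056, 582.29, 220] pointing down, gripper open.
Joint ranges: [-2.98, 2.98], [-0.91, 2.08], [0.09, 2.57], [-1.24, 4.39], [0.2, 2.65], [-2.68, 2.68]. Speed limits (rad/s): [2.57, 2.57, 3.01, 3.14, 3.14, 3.14].

INTERFACE

Orientations are given as [roll, pitch, yaw] about the fixed x, y, z axes, in that order (R = Rz(yaw) Ry(pitch) Rx(roll)).
In Python, from station import readout, read_camera, workorder gives the robot as it stands. The module is installed in compiled form; this text tells all that it offers.
- The arm moves only by the tool carry_out, never from a script. Its argument "commands" is a list of rows, each an object of numbers: "jaw": the closure, from -1 (fully open) to 1 (shut); "tx", "ty", "tz": the shift along the tool's x, y, z in units of 30 mm (1.0 is 30 mm); "yaw": the turn about the tool's z in units of 6 degrees (1.0 is 6 degrees). A call has exactly 10 rows; each row is the pose to reach, as a shift and turn from the pose commanded when the call began, along the tool's axes at that moment; what a row does not reach only later rows make up. A row lasts 1/10 s, in which the tool goes at most 50 mm and 8.59 degrees, less where a joint would pass 70% of its speed; a pose out of reach is approached as far as the arm can. A call with a gripper value outside its range is refused whole. The fingers move at their own pace and stop on an object; the grip force is fixed at half the most. Time passes only in rows, so rows that repeat a pose let the fingers close, or fill a call up. It gives the time, the measured TCP pose, the force, the opening and the grip force at its end, in the units of the state.
- readout.get_state(): the state, without advancing time (a new reading comes with each control period).
- read_camera(name): name is "scene" or "side" or "wrist"; returns a dict with "pixels" (400x640x3 uint8, red, green, blue), "depth" (400x640 float32, mm along the optical axis (not along the pixel's ray), 0 where there is no reading), "mtx" (3x3 intrinsics, pixels), "rvec" (rotation vector, rad) and "tvec" (3), from world to camera coordinates, as OpenCV has them. Camera axes: x right, y down, z forward; pixel columns grow to the right and rows downward; lengths in mm; the calibration is good to about 2 mm. The wrist camera is an equidistant fisheye: a pixel r from the principal point sees the ray r / f radians off the axis. A picture is of the moment at which its call begins.
- workorder.close_job(): hands the job in; it is judged then, once.
The state is a dict: "time": time; "q": joint angles; "joint_vel": joint speeds; "joint_torque": joint torques, N m; "position": TCP position; "tool_rot": TCP orientation; "ft_force": force on the tool from outside, world axes, zero at the start; "torque": the same for the moment, N m; "finger_gap": finger opening in mm; "grip_force": force on a finger pad.
Only numpy, scipy, OpenCV 4.12 (cv2) and the standard library are available. Lean on these libraries where they do the work, as an engineer would, in place of code of your own. Each camera call takes 0.05 s, during which the arm holds its last target. There are 200 camera calls.

TASK

The strut on the bench has to be made ready for clamping: first put all the wood offcuts lying on and beside it into the square scrap tin, then take every hammer-head stud from the wooden rack and set one at a black mark of the strut (any marks, one stud to a mark), dropping its foot lengthwise through the slot until the collar sits on the lips and turning it a quarter turn, so that the foot catches under both lips and the bar stands square across the strut. Let go of everything, and leave the glue can, hammer and knife blank alone.

Things in the scene. Friction and masses are not known exactly. Their poses are not given: they have to be found in the camera images.
- strut: Fixed steel strut on the bench, 54 mm wide (x), 50 high, 290 long (y), black end caps. Origin: centre of its underside. A 24 mm slot runs along y in the middle of its top between lips 6 mm thick; inside 48 wide, 40 deep under the lips. A stud with its collar on the lips has its origin 30.5 above the strut's, foot 3.5 mm clear below the lips.
- mark0 (a point): Centre of the slot, on the level of the strut's top, at one of the three black painted marks (stripes 8 mm wide across both lips and down the sides) spaced 90 mm: y = -90 mm in the strut's frame.
- mark1 (a point): Centre of the slot, on the level of the strut's top, at one of the three black painted marks (stripes 8 mm wide across both lips and down the sides) spaced 90 mm: y = 0 mm in the strut's frame.
- mark2 (a point): Centre of the slot, on the level of the strut's top, at one of the three black painted marks (stripes 8 mm wide across both lips and down the sides) spaced 90 mm: y = 90 mm in the strut's frame.
- rack: Fixed wooden rack block, 240 (its x) x 66 x 40 mm high, origin at the centre of its underside, with three pockets 43 x 25 mm and 30 deep in its top at x = -85, 0 and 85 mm, long in x; some may be empty.
- stud0: Steel hammer-head stud, 300 g, upright in the rack at first (origin 20.5 mm up); may be absent (None). Origin: centre of foot's underside, z up. Foot 36 (x) x 18 (y) x 10 mm; shank dia 18, z 10 to 19.5; collar dia 42, z 19.5 to 26.5, rests on rack top or strut lips; neck dia 16; flat thumb bar to grip, 60 (x, parallel to the foot) x 14 thick (y), z 40 to 66. A half turn leaves it the same.
- stud1: Steel hammer-head stud, 300 g, upright in the rack at first (origin 20.5 mm up); may be absent (None). Origin: centre of foot's underside, z up. Foot 36 (x) x 18 (y) x 10 mm; shank dia 18, z 10 to 19.5; collar dia 42, z 19.5 to 26.5, rests on rack top or strut lips; neck dia 16; flat thumb bar to grip, 60 (x, parallel to the foot) x 14 thick (y), z 40 to 66. A half turn leaves it the same.
- stud2: Steel hammer-head stud, 300 g, upright in the rack at first (origin 20.5 mm up); may be absent (None). Origin: centre of foot's underside, z up. Foot 36 (x) x 18 (y) x 10 mm; shank dia 18, z 10 to 19.5; collar dia 42, z 19.5 to 26.5, rests on rack top or strut lips; neck dia 16; flat thumb bar to grip, 60 (x, parallel to the foot) x 14 thick (y), z 40 to 66. A half turn leaves it the same.
- tin: Square scrap tin with open top, fixed, plain steel, 170 x 170 mm outside, 80 high, walls 4; origin at the centre of its underside.
- offcut0: Rough wood offcut, 80 x 32 x 24 mm (long in its x, 32 wide in its y), about 70 g; origin at the centre of its underside. May be absent (None). Starts lying across the top of the strut (50 mm up).
- offcut1: Rough wood offcut, 88 x 32, stepped, 15 high over its whole length and 26 high over x = -44 to 6, mm (long in its x, 32 wide in its y), about 70 g; origin at the centre of its underside. May be absent (None). Starts lying across the top of the strut (50 mm up).
- offcut2: Rough wood offcut, 74 x 32 x 26 mm (long in its x, 32 wide in its y), about 70 g; origin at the centre of its underside. May be absent (None). Starts on the bench in front of the strut.
- offcut3: Rough wood offcut, 84 x 32, stepped, 16 high over its whole length and 24 high over x = 8 to 42, mm (long in its x, 32 wide in its y), about 70 g; origin at the centre of its underside. May be absent (None). Starts on the bench in front of the strut.
- glue_can: Bystander: can, 72 mm diameter, 110 tall, beyond the strut; leave it alone.
- hammer: Bystander: hammer lying beyond the strut; leave it alone.
- knife_blank: Bystander: knife blank with wooden handle, 240 mm long, lying beyond the strut; leave it alone.
Mind the look-alikes: they are no part of the job. What is shaped like the offcut1 but purple is not meant. Leave any purple look-alike of the offcut3 alone.

How it is judged:
By the outcome, as a careful person would: the job done as asked, in the order asked, and still so for the second after the job is handed in, with the robot touching nothing.
Of offcut0, offcut1, offcut2, offcut3 only 3 to 4 are there at a start; the rules pass over those that are not, and their reading is None.
Of stud0, stud1, stud2 only 2 to 3 are there at a start; the rules pass over those that are not, and their reading is None.
At some moment in a run one of offcut2, offcut3 may be knocked a few centimetres aside while the robot is not near it.
It also fails if it takes over 208 s, if anything falls off the work surface, if the arm or the gripper's body presses on something with over 40 N, if the wrist force passes 120 N, or if a joint passes its speed limit or range.

## Working session

There is one attempt and no reset: what is moved stays moved. The work goes in short steps, Python scripts to look and compute and a tool call to move; the robot and the scene stay as the last step left them, time stands still between calls to the robot, and variables do not carry over. Pictures are saved under pics/ and viewed, at most 14 in all, crops included, and the job is handed in when it is done.

Besides the shell and the picture viewer there is one more tool, called after "Call:" as name(argument=value, ...) on one line, values as JSON. carry_out: Moves the arm, as the interface text tells. Its arguments: {"type":"object","properties":{"commands":{"type":"array"}},"required":["commands"]}

```bash
mkdir -p pics; cat > h.py <<'E'
import numpy as np, cv2
from station import readout, read_camera, workorder
def shot(n, fn):
    c=read_camera(n); cv2.imwrite('pics/'+fn+'.png', c['pixels'][:,:,::-1]); np.savez('pics/'+fn+'.npz',**c); return c
def load(fn): return dict(np.load('pics/'+fn+'.npz'))
def cloud(c):
    R=cv2.Rodrigues(c['rvec'])[0]; v,u=np.mgrid[0:400,0:640]; K=c['mtx']; d=c['depth'].astype(float)
    P=np.stack([(u-K[0,2])/K[0,0]*d,(v-K[1,2])/K[1,1]*d,d],-1)
    W=(P-c['tvec'].reshape(3))@R; W[d==0]=np.nan; return W
E
python3 - <<'E'
from h import *
s=readout.get_state(); print(s)
for n in ('scene','side'):
    c=shot(n,n+'0'); print(n,c['mtx'],-cv2.Rodrigues(c['rvec'])[0].T@c['tvec'].reshape(3))
E
```

```text
{'time': 0.0, 'q': array([ 1.07289874e+00,  2.21239265e-01,  1.52761821e+00,  1.60637988e-05,
        1.39472076e+00, -1.26118075e-01]), 'joint_vel': array([ 0.00068163, -0.00130563,  0.0007674 ,  0.0004314 , -0.0006139 ,
        0.00030522]), 'joint_torque': array([ 2.11815670e-03, -4.96908760e+01, -3.89390695e+01,  7.40456153e-05,
        1.14393927e-02,  1.16890484e-05]), 'position': array([226.74832478, 581.73347664, 218.88738568]), 'tool_rot': array([-3.13962483e+00, -2.65438206e-04,  2.76981005e+00]), 'ft_force': array([-0.03295176,  0.56060367, -0.01797501]), 'torque': array([-0.03930265, -0.01070498,  0.00713367]), 'grip_force': 0.0, 'finger_gap': 85.23052371645598}
scene [[433.64884582   0.         331.29674662]
 [  0.         433.64884582 195.83245026]
 [  0.           0.           1.        ]] [1042.64132183 -859.95863803  938.31573686]
side [[398.8216348    0.         310.9192961 ]
 [  0.         398.8216348  198.14077968]
 [  0.           0.           1.        ]] [ 291.20575308 -729.1207169   702.81268915]
```

View pics/scene0.png

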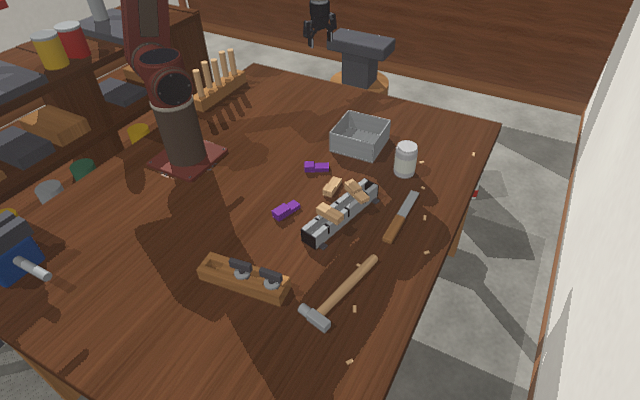

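View pics/side0.png

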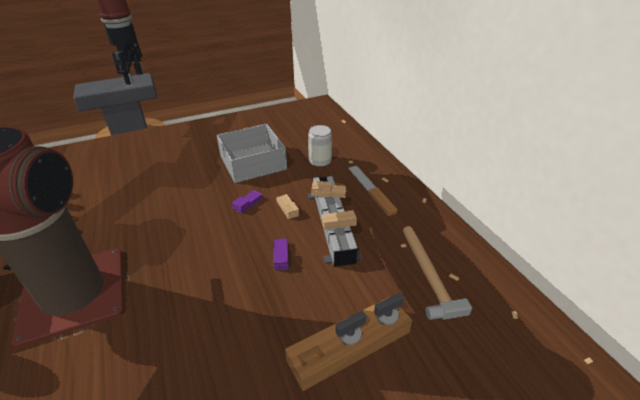

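The scene shows three wood offcuts: two on the strut at about (328,212) and (356,190), and one in front at (333,187). There are two purple look-alikes, two studs at (240,268) and (270,280), and the tin at (360,135). Next I'll build a metric top-down view.

```bash
cat >> h.py <<'E'
X0,X1,Y0,Y1=250,850,-450,400
def top(cs, fn=None, zmax=130):
    """ortho map: rows = x descending (far at top), cols = y descending (left at left); 1 mm/px"""
    P=np.concatenate([cloud(c).reshape(-1,3) for c in cs]); C=np.concatenate([c['pixels'].reshape(-1,3) for c in cs])
    m=(P[:,0]>X0)&(P[:,0]<X1)&(P[:,1]>Y0)&(P[:,1]<Y1)&(P[:,2]<zmax)&(P[:,2]>-20); P=P[m];C=C[m]
    o=np.argsort(P[:,2]);P=P[o];C=C[o]
    if fn:
        im=np.zeros((X1-X0,Y1-Y0,3),np.uint8)
        for p,c in zip(P,C): cv2.circle(im,(int(Y1-p[1]),int(X1-p[0])),1,tuple(int(k) for k in c[::-1]),-1)
        for y in range(-400,401,100): cv2.putText(im,str(y),(Y1-y,10),0,.35,(0,255,255)); cv2.line(im,(Y1-y,0),(Y1-y,600),(90,90,0),1)
        for x in range(300,850,100): cv2.putText(im,str(x),(0,X1-x),0,.35,(0,255,255)); cv2.line(im,(0,X1-x),(850,X1-x),(90,90,0),1)
        cv2.imwrite('pics/'+fn+'.png',im[:, 50:850])
    return P,C
def rect(P2):
    r=cv2.minAreaRect(P2.astype(np.float32)); (w,h),b=r[1],cv2.boxPoints(r)
    e=b[1]-b[0]; f=b[2]-b[1]; l=e if np.hypot(*e)>np.hypot(*f) else f
    return np.round(r[0],1),np.round(sorted(r[1])[::-1],1),round(float(np.degrees(np.arctan2(l[1],l[0]))%180),1)
E
python3 - <<'E'
from h import *
cs=[load('scene0'),load('side0')]
P,C=top(cs,'top0')
for i,c in enumerate(cs):
    W=cloud(c).reshape(-1,3);k=c['pixels'].reshape(-1,3)
    q=W[(W[:,0]>300)&(W[:,0]<800)&(abs(W[:,1])<300)]; print('table z',np.nanmedian(q[:,2]))
E
```

```text
table z 2.1370511803466785
table z -0.9245383876473269
```

View pics/top0.png

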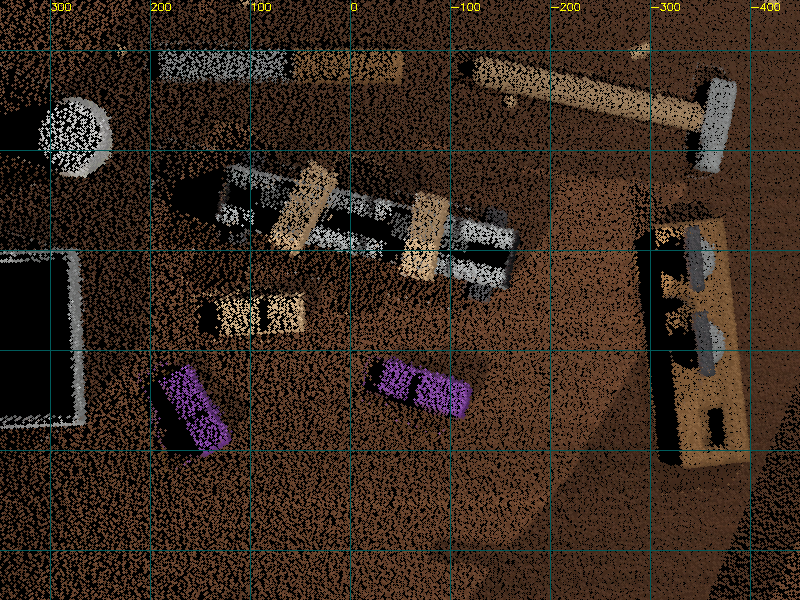

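```bash
sed -i 's/Y0,Y1=250,850,-450,400/Y0,Y1=250,850,-450,530/' h.py; python3 - <<'E'
from h import *
for nm in ('scene0','side0'):
    P,C=top([load(nm)]); C=C.astype(int); x,y,z=P.T
    print(nm)
    hsv=cv2.cvtColor(C.astype(np.uint8)[None],cv2.COLOR_RGB2HSV)[0].astype(int)
    light=(C[:,0]>120)&(hsv[:,1]>50)&(hsv[:,0]<22)
    def show(n,m,zq=True):
        if m.sum()>20: print(n,m.sum(),rect(P[m][:,:2]),'z',np.round(np.percentile(z[m],[5,50,95]),1))
    R=lambda a,b,c,d:(x>a)&(x<b)&(y>c)&(y<d)
    show('A top',light&R(590,700,10,95)&(z>62)); show('A any',light&R(590,700,10,95)&(z>48)&(z<90))
    show('B top',light&R(560,665,-105,-45)&(z>62)); show('B any',light&R(560,665,-105,-45)&(z>48)&(z<90))
    show('C any',light&R(500,565,40,160)&(z>6)&(z<40)); show('C hi',light&R(500,565,40,160)&(z>20)&(z<40))
    s=R(540,700,-180,200)&(z>44)&(z<54)&(hsv[:,1]<45); show('strut',s)
    for i in range(2):
        pass
    # tin rim
    show('tin',R(400,650,240,530)&(z>72)&(z<90)&(hsv[:,1]<60))
    show('rack',R(350,700,-400,-270)&(z>35)&(z<45)); 
    show('bar1',R(590,690,-380,-310)&(z>76)&(z<95)); show('bar2',R(450,560,-380,-310)&(z>76)&(z<95)); show('bars',R(380,690,-400,-290)&(z>80)&(z<95))
    for k in range(2):
        b=R(380,550,-400,-290) if k else R(551,690,-400,-290)
        show('bar%d'%k, b&(z>78)&(z<95))
E
```

```text
scene0
A top 263 (array([643. ,  47.6]), array([91.1, 34.7]), 149.8) z [63.6 70.6 78.8]
A any 326 (array([644. ,  48.4]), array([94.3, 36.6]), 149.1) z [53.9 67.8 78.7]
B top 283 (array([615.5, -74.6]), array([81. , 33.3]), 167.2) z [64.4 74.3 77.6]
B any 346 (array([615.1, -74.7]), array([81.8, 33.7]), 167.2) z [56.1 73.7 77.5]
C any 204 (array([537.2,  89.8]), array([89. , 32.9]), 94.3) z [10.7 19.  27.2]
C hi 92 (array([537. ,  85.4]), array([80.9, 32.5]), 95.6) z [20.3 25.  28.1]
strut 561 (array([624.5, -16.7]), array([297.5,  60.1]), 76.9) z [45.8 50.5 53.3]
tin 355 (array([512.2, 358.5]), array([182.1, 173.9]), 92.4) z [72.7 78.2 83.6]
rack 1267 (array([ 508.3, -352.2]), array([241.8,  69.5]), 6.4) z [37.3 40.9 43.7]
bar1 98 (array([ 606.8, -341.9]), array([34.1, 15.5]), 2.6) z [78.  85.9 89.2]
bar2 157 (array([ 508.1, -352.4]), array([59.2, 16.4]), 6.9) z [77.5 85.8 89.4]
bars 282 (array([ 551.1, -347.7]), array([145.8,  16.8]), 6.3) z [81.2 86.6 89.4]
bar0 158 (array([ 593.3, -343. ]), array([60.8, 16.5]), 6.0) z [79.5 86.4 89.3]
bar1 146 (array([ 508. , -352.2]), array([59.
[... 470 characters left out ...]
63.7]), array([35.9, 31.5]), 92.5) z [20.9 22.7 24.4]
strut 609 (array([620.9, -17.6]), array([298.3,  54.9]), 77.1) z [45.4 48.3 50.5]
tin 344 (array([506.9, 356.4]), array([177.4, 171.4]), 92.1) z [72.7 76.7 79.9]
rack 2813 (array([ 505.7, -352.9]), array([241.9,  68. ]), 6.3) z [36.7 38.8 41.5]
bar1 124 (array([ 605.2, -343. ]), array([29.4, 15.6]), 3.7) z [77.3 84.6 86.3]
bar2 304 (array([ 517.2, -351.6]), array([86.6, 14.8]), 8.0) z [77.5 84.6 86.8]
bars 488 (array([ 547.1, -348.4]), array([146.6,  15.8]), 6.4) z [81.6 84.8 86.7]
bar0 246 (array([ 589.8, -343.8]), array([60.6, 15. ]), 5.8) z [80.3 84.7 86.4]
bar1 279 (array([ 504. , -353.4]), array([60. , 14.8]), 8.0) z [79.2 84.7 86.8]
```

Averaging the two cameras gives:

| Item | Position (mm) | Long axis |
|---|---|---|
| strut | (622.7, -17) | 77° |
| offcut A (stepped, on the strut) | (641, 47.7) | 150° |
| offcut B | (613, -74.5) | 167° |
| offcut C (bench) | (534.7, 89) | 94° |
| studs | (591.5, -343.5) and (506, -353) | 6° |
| tin | (509.5, 357.5) | – |

Sizes and heights match the text.

```bash
cat >> h.py <<'E'
def go(*t):
    """t=(x,y,z,yawdeg) targets; prints unit deltas from measured pose"""
    s=readout.get_state(); p=s['position']; y=s['tool_rot'][2]
    print('t',round(s['time'],2),'pos',np.round(p,1),'yaw',round(np.degrees(y),1),'gap',round(s['finger_gap'],1),'F',np.round(s['ft_force'],1))
    for a in t:
        d=np.array(a[:3])-p; ex=np.array([np.cos(y),np.sin(y),0]); ey=np.array([np.sin(y),-np.cos(y),0])
        dy=(a[3]-np.degrees(y)+180)%360-180
        print(a,'tx %.3f ty %.3f tz %.3f yaw %.3f'%(d@ex/30,d@ey/30,-d[2]/30,-dy/6))
E
python3 -c "
from h import *
go((641,47.7,180,150),(641,47.7,78,150))"
```

```text
t 0.1 pos [226.8 581.8 219. ] yaw 158.7 gap 85.4 F [-0.   0.   0.1]
(641, 47.7, 180, 150) tx -19.331 ty -11.571 tz 1.299 yaw 1.450
(641, 47.7, 78, 150) tx -19.331 ty -11.571 tz 4.699 yaw 1.450
```

Call:
carry_out(commands=[{"tx": -19.33,"ty": -11.57,"tz": 1.3,"yaw": 1.45,"jaw": -1},{"tx": -19.33,"ty": -11.57,"tz": 1.3,"yaw": 1.45,"jaw": -1},{"tx": -19.33,"ty": -11.57,"tz": 1.3,"yaw": 1.45,"jaw": -1},{"tx": -19.33,"ty": -11.57,"tz": 1.3,"yaw": 1.45,"jaw": -1},{"tx": -19.33,"ty": -11.57,"tz": 1.3,"yaw": 1.45,"jaw": -1},{"tx": -19.33,"ty": -11.57,"tz": 1.3,"yaw": 1.45,"jaw": -1},{"tx": -19.33,"ty": -11.57,"tz": 1.3,"yaw": 1.45,"jaw": -1},{"tx": -19.33,"ty": -11.57,"tz": 1.3,"yaw": 1.45,"jaw": -1},{"tx": -19.33,"ty": -11.57,"tz": 1.3,"yaw": 1.45,"jaw": -1},{"tx": -19.33,"ty": -11.57,"tz": 1.3,"yaw": 1.45,"jaw": -1}])

```text
time: 1.1
position: [533.7, 186.0, 190.8]
tool_rot: [-3.141, -0.0, 2.618]
ft_force: [0.5, 0.9, -0.7]
finger_gap: 85.2
grip_force: 0.0
```

```bash
python3 -c "
from h import *
go((641,47.7,180,150),(641,47.7,78,150))"
```

```text
t 1.1 pos [533.7 186.  190.8] yaw 150.0 gap 85.2 F [ 0.5  0.9 -0.7]
(641, 47.7, 180, 150) tx -5.403 ty -2.201 tz 0.361 yaw -0.001
(641, 47.7, 78, 150) tx -5.403 ty -2.201 tz 3.761 yaw -0.001
```

Call:
carry_out(commands=[{"tx": -5.4,"ty": -2.2,"tz": 0.36,"yaw": 0,"jaw": -1},{"tx": -5.4,"ty": -2.2,"tz": 0.36,"yaw": 0,"jaw": -1},{"tx": -5.4,"ty": -2.2,"tz": 0.36,"yaw": 0,"jaw": -1},{"tx": -5.4,"ty": -2.2,"tz": 0.36,"yaw": 0,"jaw": -1},{"tx": -5.4,"ty": -2.2,"tz": 1.4,"yaw": 0,"jaw": -1},{"tx": -5.4,"ty": -2.2,"tz": 2.4,"yaw": 0,"jaw": -1},{"tx": -5.4,"ty": -2.2,"tz": 3.2,"yaw": 0,"jaw": -1},{"tx": -5.4,"ty": -2.2,"tz": 3.75,"yaw": 0,"jaw": -1},{"tx": -5.4,"ty": -2.2,"tz": 3.75,"yaw": 0,"jaw": 1},{"tx": -5.4,"ty": -2.2,"tz": 3.75,"yaw": 0,"jaw": 1}])

```text
time: 2.1
position: [640.5, 49.8, 79.1]
tool_rot: [3.142, 0.0, 2.618]
ft_force: [1.2, -0.4, 1.1]
finger_gap: 59.0
grip_force: 0.0
```

```bash
python3 -c "
from h import *
go((641,47.7,170,150),(480,357,170,110),(480,357,85,110))"
```

```text
t 2.1 pos [640.5  49.8  79.1] yaw 150.0 gap 59.0 F [ 1.2 -0.4  1.1]
(641, 47.7, 170, 150) tx -0.050 ty -0.052 tz -3.031 yaw 0.002
(480, 357, 170, 110) tx 9.751 ty 6.196 tz -3.031 yaw 6.668
(480, 357, 85, 110) tx 9.751 ty 6.196 tz -0.198 yaw 6.668
```

Call:
carry_out(commands=[{"jaw": 1},{"jaw": 1},{"jaw": 1},{"jaw": 1},{"jaw": 1},{"tz": -0.7,"jaw": 1},{"tz": -2,"jaw": 1},{"tz": -3.2,"jaw": 1},{"tz": -3.2,"jaw": 1},{"tz": -3.2,"jaw": 1}])

```text
invalid input at $.commands[0]: expected keys jaw, tx, ty, tz, yaw
```

```bash
python3 -c "
from h import *
go((480,357,170,110),(480,357,85,110))"
```

```text
t 2.1 pos [640.5  49.8  79.1] yaw 150.0 gap 59.0 F [ 1.2 -0.4  1.1]
(480, 357, 170, 110) tx 9.751 ty 6.196 tz -3.031 yaw 6.668
(480, 357, 85, 110) tx 9.751 ty 6.196 tz -0.198 yaw 6.668
```

Call:
carry_out(commands=[{"tx": 0,"ty": 0,"tz": 0,"yaw": 0,"jaw": 1},{"tx": 0,"ty": 0,"tz": 0,"yaw": 0,"jaw": 1},{"tx": 0,"ty": 0,"tz": 0,"yaw": 0,"jaw": 1},{"tx": 0,"ty": 0,"tz": 0,"yaw": 0,"jaw": 1},{"tx": 0,"ty": 0,"tz": 0,"yaw": 0,"jaw": 1},{"tx": 0,"ty": 0,"tz": -0.7,"yaw": 0,"jaw": 1},{"tx": 0,"ty": 0,"tz": -2,"yaw": 0,"jaw": 1},{"tx": 0,"ty": 0,"tz": -3.2,"yaw": 0,"jaw": 1},{"tx": 0,"ty": 0,"tz": -3.2,"yaw": 0,"jaw": 1},{"tx": 0,"ty": 0,"tz": -3.2,"yaw": 0,"jaw": 1}])

```text
time: 3.1
position: [641.1, 49.6, 176.2]
tool_rot: [3.14, 0.003, 2.618]
ft_force: [-0.7, 0.6, -0.8]
finger_gap: -0.4
grip_force: 0.0
```

```bash
python3 -c "
from h import *
go((480,357,170,110),(480,357,85,110))"
```

```text
t 3.1 pos [641.1  49.6 176.2] yaw 150.0 gap -0.4 F [-0.7  0.6 -0.8]
(480, 357, 170, 110) tx 9.773 ty 6.187 tz 0.207 yaw 6.666
(480, 357, 85, 110) tx 9.773 ty 6.187 tz 3.041 yaw 6.666
```

The grasp missed, since the gap is 0, so I'll look at the strut again.

```bash
python3 - <<'E'
from h import *
c=shot('side','side1'); d=shot('wrist','wrist1')
a=cv2.resize(c['pixels'][150:290,200:400],None,fx=3,fy=3)[:,:,::-1]; cv2.imwrite('pics/m1.png',a)
P,C=top([c]); x,y,z=P.T; C=C.astype(int)
hsv=cv2.cvtColor(C.astype(np.uint8)[None],cv2.COLOR_RGB2HSV)[0].astype(int)
m=(C[:,0]>120)&(hsv[:,1]>50)&(hsv[:,0]<22)&(z>62)&(z<90)&(x>560)&(x<720)&(y>-10)&(y<120)
print(rect(P[m][:,:2]),np.percentile(z[m],[5,50,95]))
E
```

```text
(array([638.8,  49. ]), array([87.1, 37.8]), 152.3) [62.65784318 71.12381492 75.7404023 ]
```

View pics/m1.png

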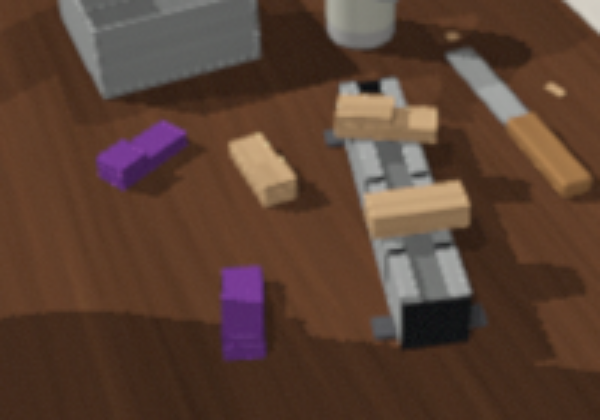

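View pics/wrist1.png

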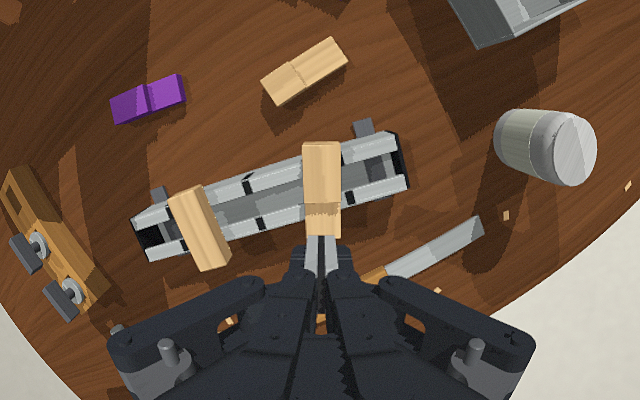

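```bash
python3 - <<'E'
from h import *
c=load('wrist1'); R=cv2.Rodrigues(c['rvec'])[0]; t=c['tvec'].reshape(3)
print('cam',-R.T@t,'axis',R[2],c['mtx'][0])
def pj(w):
    p=R@np.array(w,float)+t; th=np.arctan2(np.hypot(p[0],p[1]),p[2]); ph=np.arctan2(p[1],p[0]); r=th*c['mtx'][0,0]
    return c['mtx'][0,2]+r*np.cos(ph), c['mtx'][1,2]+r*np.sin(ph), p[2]
for w in ((641,49.6,154),(641,49.6,76),(641,47.7,65),(614,-74,74)):
    q=pj(w); print(w,np.round(q,1),'depth',c['depth'][int(q[1])%400,int(q[0])])
# cloud of wood A
v,u=np.mgrid[0:400,0:640]; dx=(u-c['mtx'][0,2]);dy=(v-c['mtx'][1,2]); r=np.hypot(dx,dy)+1e-9; th=r/c['mtx'][0,0]; d=c['depth'].astype(float)
P=np.stack([np.tan(th)*dx/r*d,np.tan(th)*dy/r*d,d],-1); W=(P-t)@R
for (a,b) in ((320,165),(320,190),(320,222),(315,170),(200,220),(150,185),(400,180)): print((a,b),np.round(W[b,a],1))
E
```

```text
cam [579.70812405  86.72701819 327.818113  ] axis [ 0.23848373 -0.13829591 -0.96124906] [309.70691629   0.         320.80475408]
(641, 49.6, 154) [318.5 231.1 186.8] depth 282.1278
(641, 49.6, 76) [319.2 195.9 261.8] depth 261.71994
(641, 47.7, 65) [317.4 193.5 272.6] depth 262.2793
(614, -74, 74) [191.9 234.4 274.4] depth 274.69318
(320, 165) [618.7  63.3  74.1]
(320, 190) [636.9  52.7  75.8]
(320, 222) [665.5  36.2  64.5]
(315, 170) [620.2  57.6  74.8]
(200, 220) [606.4 -57.1  74.6]
(150, 185) [ 544.6 -133.3   -0.6]
(400, 180) [671.9 119.4  49.8]
```

The aim was right but too high: open pads stand farther back. I'll retry lower, toward the thick part, and wait longer on the grip.

```bash
python3 -c "
from h import *
go((631,54,110,150),(631,54,73,150))"
```

```text
t 3.2 pos [639.4  49.7 173.3] yaw 150.0 gap -0.3 F [ 0.4 -0.  -1.6]
(631, 54, 110, 150) tx 0.313 ty -0.016 tz 2.111 yaw -0.001
(631, 54, 73, 150) tx 0.313 ty -0.016 tz 3.344 yaw -0.001
```

Call:
carry_out(commands=[{"tx": 0.3,"ty": 0,"tz": 0,"yaw": 0,"jaw": -1},{"tx": 0.3,"ty": 0,"tz": 0.5,"yaw": 0,"jaw": -1},{"tx": 0.3,"ty": 0,"tz": 1,"yaw": 0,"jaw": -1},{"tx": 0.3,"ty": 0,"tz": 1.5,"yaw": 0,"jaw": -1},{"tx": 0.3,"ty": 0,"tz": 2,"yaw": 0,"jaw": -1},{"tx": 0.3,"ty": 0,"tz": 2,"yaw": 0,"jaw": -1},{"tx": 0.3,"ty": 0,"tz": 2.7,"yaw": 0,"jaw": -1},{"tx": 0.3,"ty": 0,"tz": 3.3,"yaw": 0,"jaw": -1},{"tx": 0.3,"ty": 0,"tz": 3.3,"yaw": 0,"jaw": -1},{"tx": 0.3,"ty": 0,"tz": 3.3,"yaw": 0,"jaw": -1}])

```text
time: 4.2
position: [632.5, 54.1, 75.8]
tool_rot: [-3.141, -0.0, 2.618]
ft_force: [-0.4, 0.3, -0.5]
finger_gap: 84.9
grip_force: 0.0
```

Call:
carry_out(commands=[{"tx": 0,"ty": 0,"tz": 0,"yaw": 0,"jaw": 1},{"tx": 0,"ty": 0,"tz": 0,"yaw": 0,"jaw": 1},{"tx": 0,"ty": 0,"tz": 0,"yaw": 0,"jaw": 1},{"tx": 0,"ty": 0,"tz": 0,"yaw": 0,"jaw": 1},{"tx": 0,"ty": 0,"tz": 0,"yaw": 0,"jaw": 1},{"tx": 0,"ty": 0,"tz": 0,"yaw": 0,"jaw": 1},{"tx": 0,"ty": 0,"tz": 0,"yaw": 0,"jaw": 1},{"tx": 0,"ty": 0,"tz": 0,"yaw": 0,"jaw": 1},{"tx": 0,"ty": 0,"tz": 0,"yaw": 0,"jaw": 1},{"tx": 0,"ty": 0,"tz": 0,"yaw": 0,"jaw": 1}])

```text
time: 5.2
position: [632.5, 54.2, 75.7]
tool_rot: [-3.142, -0.0, 2.618]
ft_force: [0.0, 1.2, 0.3]
finger_gap: 0.2
grip_force: 0.0
```

```bash
python3 -c "
from h import *
go((480,357,170,110),(480,357,85,110))"
```

```text
t 5.2 pos [632.5  54.2  75.7] yaw 150.0 gap 0.2 F [0.  1.2 0.3]
(480, 357, 170, 110) tx 9.449 ty 6.200 tz -3.144 yaw 6.666
(480, 357, 85, 110) tx 9.449 ty 6.200 tz -0.311 yaw 6.666
```

```bash
python3 - <<'E'
from h import *
c=shot('side','side2'); d=shot('scene','scene2')
a=cv2.resize(c['pixels'][130:270,230:430],None,fx=3,fy=3); b=cv2.resize(d['pixels'][120:260,270:430],None,fx=3,fy=3)
a=cv2.resize(a,(400,280));b=cv2.resize(b,(400,350)); o=np.zeros((640,400,3),np.uint8); o[:280]=a;o[290:640]=b
cv2.imwrite('pics/m2.png',cv2.resize(o,(375,600))[:,:,::-1])
E
```

```text
(no output)
```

View pics/m2.png

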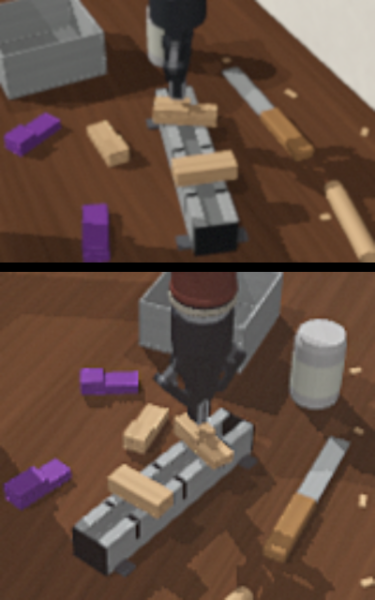

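```bash
python3 - <<'E'
from h import *
for nm in ('scene2','side2'):
    P,C=top([load(nm)],zmax=200); x,y,z=P.T; C=C.astype(int)
    hsv=cv2.cvtColor(C.astype(np.uint8)[None],cv2.COLOR_RGB2HSV)[0].astype(int)
    wood=(C[:,0]>120)&(hsv[:,1]>50)&(hsv[:,0]<22)
    m=wood&(z>60)&(z<90)&(x>560)&(x<720)&(y>-10)&(y<120); print(nm,rect(P[m][:,:2]),np.percentile(z[m],[5,50,95]))
    g=~wood&(z>56)&(z<125)&(x>580)&(x<690)&(y>0)&(y<130)
    for a in range(56,125,10):
        k=g&(z>=a)&(z<a+10)
        if k.sum()>2: print(a,k.sum(),np.round(P[k].min(0)),np.round(P[k].max(0)),np.round(np.median(P[k],0)))
E
```

```text
scene2 (array([643.9,  48. ]), array([91.2, 34.6]), 151.8) [61.93614004 68.0785605  78.66622259]
76 5 [640.  41.  77.] [653.  65.  81.] [644.  45.  78.]
86 7 [621.  42.  91.] [645.  55.  96.] [635.  46.  95.]
96 26 [621.  37.  96.] [646.  65. 106.] [641.  47. 103.]
106 25 [622.  42. 106.] [646.  62. 116.] [640.  46. 112.]
116 17 [625.  40. 118.] [645.  60. 125.] [638.  46. 120.]
side2 (array([638.2,  47.5]), array([87.1, 37.4]), 151.9) [61.18739165 67.59141949 76.46529626]
56 3 [649.  51.  62.] [655.  58.  64.] [652.  51.  63.]
66 4 [640.  44.  74.] [643.  50.  75.] [641.  47.  75.]
86 12 [618.  38.  90.] [637.  54.  96.] [628.  44.  94.]
96 25 [616.  36.  97.] [638.  55. 106.] [624.  44. 101.]
106 29 [617.  37. 106.] [638.  54. 115.] [625.  43. 110.]
116 11 [617.  39. 116.] [637.  45. 121.] [625.  42. 118.]
```

```bash
cat >> h.py <<'E'
def wcloud(c):
    R=cv2.Rodrigues(c['rvec'])[0]; t=c['tvec'].reshape(3); K=c['mtx']
    v,u=np.mgrid[0:400,0:640]; dx=(u-K[0,2]);dy=(v-K[1,2]); r=np.hypot(dx,dy)+1e-9; th=r/K[0,0]; d=c['depth'].astype(float)
    P=np.stack([np.tan(th)*dx/r*d,np.tan(th)*dy/r*d,d],-1); W=(P-t)@R; W[d==0]=np.nan; return W
E
python3 - <<'E'
from h import *
c=shot('wrist','wrist2'); go()
for n in ('wrist1','wrist2'):
    c=load(n); W=wcloud(c)
    for b in range(225,300,6): print(n,b,[tuple(np.round(W[b,a])) for a in (306,314,322,332)])
E
```

```text
t 5.35 pos [632.4  54.2  75.7] yaw 150.0 gap 0.0 F [ 0.4 -0.   0.4]
wrist1 225 [(np.float64(662.0), np.float64(24.0), np.float64(64.0)), (np.float64(665.0), np.float64(30.0), np.float64(64.0)), (np.float64(669.0), np.float64(36.0), np.float64(64.0)), (np.float64(674.0), np.float64(44.0), np.float64(64.0))]
wrist1 231 [(np.float64(667.0), np.float64(20.0), np.float64(63.0)), (np.float64(670.0), np.float64(27.0), np.float64(65.0)), (np.float64(674.0), np.float64(33.0), np.float64(64.0)), (np.float64(679.0), np.float64(41.0), np.float64(64.0))]
wrist1 237 [(np.float64(695.0), np.float64(0.0), np.float64(-1.0)), (np.float64(629.0), np.float64(54.0), np.float64(192.0)), (np.float64(631.0), np.float64(58.0), np.float64(192.0)), (np.float64(633.0), np.float64(62.0), np.float64(192.0))]
wrist1 243 [(np.float64(701.0), np.float64(-3.0), np.float64(1.0)), (np.float64(629.0), np.float64(55.0), np.float64(199.0)), (np.float64(631.0), np.float64(58.0), np.float64(198.0)), (np.float64(634.0), np.float64(61.0), np.float64(198.0))]
wrist1 249 [(np.float64(631.0), np.float64(49.0), np.float64(198.0))
[... 4580 characters left out ...]
 np.float64(58.0), np.float64(137.0)), (np.float64(622.0), np.float64(59.0), np.float64(135.0)), (np.float64(630.0), np.float64(58.0), np.float64(124.0)), (np.float64(625.0), np.float64(65.0), np.float64(137.0))]
wrist2 291 [(np.float64(620.0), np.float64(58.0), np.float64(141.0)), (np.float64(625.0), np.float64(58.0), np.float64(136.0)), (np.float64(632.0), np.float64(57.0), np.float64(125.0)), (np.float64(624.0), np.float64(65.0), np.float64(141.0))]
wrist2 297 [(np.float64(620.0), np.float64(58.0), np.float64(144.0)), (np.float64(628.0), np.float64(56.0), np.float64(134.0)), (np.float64(635.0), np.float64(55.0), np.float64(124.0)), (np.float64(624.0), np.float64(65.0), np.float64(145.0))]
```

View pics/wrist2.png

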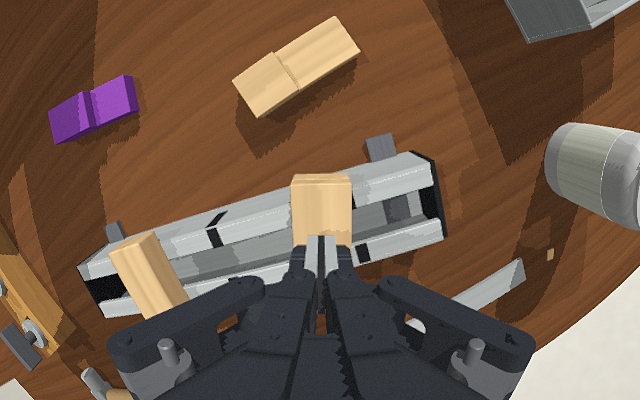

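The picture shows the closed fingers hovering at (320,240) over the thick part of the offcut. Depth puts the tips at z≈92 while the reported TCP is 75.7. All three cameras agree, so the real tips are about 16 mm above the reported TCP instead of 22 below it. Lateral position agrees. I'll work with tip z = TCP z + 16.

Call:
carry_out(commands=[{"tx": 0,"ty": 0,"tz": 0,"yaw": 0,"jaw": -1},{"tx": 0,"ty": 0,"tz": 0,"yaw": 0,"jaw": -1},{"tx": 0,"ty": 0,"tz": 0,"yaw": 0,"jaw": -1},{"tx": 0,"ty": 0,"tz": 0,"yaw": 0,"jaw": -1},{"tx": 0,"ty": 0,"tz": 0,"yaw": 0,"jaw": -1},{"tx": 0,"ty": 0,"tz": 0.4,"yaw": 0,"jaw": -1},{"tx": 0,"ty": 0,"tz": 0.8,"yaw": 0,"jaw": -1},{"tx": 0,"ty": 0,"tz": 1.2,"yaw": 0,"jaw": -1},{"tx": 0,"ty": 0,"tz": 1.2,"yaw": 0,"jaw": -1},{"tx": 0,"ty": 0,"tz": 1.2,"yaw": 0,"jaw": -1}])

```text
time: 6.35
position: [631.7, 54.2, 38.6]
tool_rot: [-3.141, -0.002, 2.618]
ft_force: [-0.1, -0.3, 0.5]
finger_gap: 85.4
grip_force: 0.0
```

Call:
carry_out(commands=[{"tx": 0,"ty": 0,"tz": 0,"yaw": 0,"jaw": 1},{"tx": 0,"ty": 0,"tz": 0,"yaw": 0,"jaw": 1},{"tx": 0,"ty": 0,"tz": 0,"yaw": 0,"jaw": 1},{"tx": 0,"ty": 0,"tz": 0,"yaw": 0,"jaw": 1},{"tx": 0,"ty": 0,"tz": 0,"yaw": 0,"jaw": 1},{"tx": 0,"ty": 0,"tz": 0,"yaw": 0,"jaw": 1},{"tx": 0,"ty": 0,"tz": 0,"yaw": 0,"jaw": 1},{"tx": 0,"ty": 0,"tz": 0,"yaw": 0,"jaw": 1},{"tx": 0,"ty": 0,"tz": 0,"yaw": 0,"jaw": 1},{"tx": 0,"ty": 0,"tz": 0,"yaw": 0,"jaw": 1}])

```text
time: 7.35
position: [633.1, 54.1, 40.5]
tool_rot: [3.141, 0.001, 2.618]
ft_force: [-0.0, 1.0, 5.0]
finger_gap: 31.1
grip_force: 60.5
```

```bash
python3 -c "
from h import *
go((480,357,120,110),(480,357,35,110))
s=readout.get_state();print(s['grip_force'],s['q'])"
```

```text
t 7.35 pos [633.1  54.1  40.5] yaw 150.0 gap 31.1 F [-0.  1.  5.]
(480, 357, 120, 110) tx 9.468 ty 6.190 tz -2.650 yaw 6.666
(480, 357, 35, 110) tx 9.468 ty 6.190 tz 0.183 yaw 6.666
60.549335181713104 [-3.87026590e-02  4.23762859e-01  1.62965013e+00 -5.40672115e-06
  1.08677695e+00 -1.08583335e+00]
```

Call:
carry_out(commands=[{"tx": 0,"ty": 0,"tz": -0.8,"yaw": 0,"jaw": 1},{"tx": 0,"ty": 0,"tz": -1.8,"yaw": 0,"jaw": 1},{"tx": 0,"ty": 0,"tz": -2.9,"yaw": 0,"jaw": 1},{"tx": 9.47,"ty": 6.19,"tz": -2.9,"yaw": 6.67,"jaw": 1},{"tx": 9.47,"ty": 6.19,"tz": -2.9,"yaw": 6.67,"jaw": 1},{"tx": 9.47,"ty": 6.19,"tz": -2.9,"yaw": 6.67,"jaw": 1},{"tx": 9.47,"ty": 6.19,"tz": -2.9,"yaw": 6.67,"jaw": 1},{"tx": 9.47,"ty": 6.19,"tz": -2.9,"yaw": 6.67,"jaw": 1},{"tx": 9.47,"ty": 6.19,"tz": -2.9,"yaw": 6.67,"jaw": 1},{"tx": 9.47,"ty": 6.19,"tz": -2.9,"yaw": 6.67,"jaw": 1}])

```text
time: 8.35
position: [477.3, 358.5, 125.9]
tool_rot: [-3.14, 0.0, 1.92]
ft_force: [0.0, 0.1, -0.7]
finger_gap: 31.1
grip_force: 60.1
```

```bash
python3 -c "
from h import *
go((482,357,120,110),(482,357,20,110))"
```

```text
t 8.35 pos [477.3 358.5 125.9] yaw 110.0 gap 31.1 F [ 0.   0.1 -0.7]
(482, 357, 120, 110) tx -0.102 ty 0.129 tz 0.197 yaw -0.003
(482, 357, 20, 110) tx -0.102 ty 0.129 tz 3.530 yaw -0.003
```

Call:
carry_out(commands=[{"tx": -0.1,"ty": 0.1,"tz": 1,"yaw": 0,"jaw": 1},{"tx": -0.1,"ty": 0.1,"tz": 2.2,"yaw": 0,"jaw": 1},{"tx": -0.1,"ty": 0.1,"tz": 3.2,"yaw": 0,"jaw": 1},{"tx": -0.1,"ty": 0.1,"tz": 3.4,"yaw": 0,"jaw": 1},{"tx": -0.1,"ty": 0.1,"tz": 3.4,"yaw": 0,"jaw": -0.2},{"tx": -0.1,"ty": 0.1,"tz": 3.4,"yaw": 0,"jaw": -0.2},{"tx": -0.1,"ty": 0.1,"tz": 3.4,"yaw": 0,"jaw": -0.2},{"tx": -0.1,"ty": 0.1,"tz": 2.4,"yaw": 0,"jaw": -0.2},{"tx": -0.1,"ty": 0.1,"tz": 1,"yaw": 0,"jaw": -0.2},{"tx": -0.1,"ty": 0.1,"tz": -0.2,"yaw": 0,"jaw": -0.2}])

```text
time: 9.35
position: [484.0, 355.6, 136.2]
tool_rot: [3.139, -0.0, 1.919]
ft_force: [-0.7, -0.9, 0.6]
finger_gap: 51.6
grip_force: 0.0
```

```bash
python3 - <<'E'
from h import *
go((613,-74.5,120,167.2),(613,-74.5,41,167.2))
c=shot('side','side3')
P,C=top([c]); x,y,z=P.T; C=C.astype(int)
hsv=cv2.cvtColor(C.astype(np.uint8)[None],cv2.COLOR_RGB2HSV)[0].astype(int)
wood=(C[:,0]>120)&(hsv[:,1]>50)&(hsv[:,0]<22)
R=lambda a,b,c,d:(x>a)&(x<b)&(y>c)&(y<d)
for m in (wood&R(430,590,285,440)&(z<75)&(z>3),wood&R(560,680,-120,-30)&(z>62)&(z<90),wood&R(470,590,0,200)&(z>6)&(z<40)):
    if m.sum()>9: print(m.sum(),rect(P[m][:,:2]),np.percentile(z[m],[5,95]))
E
```

```text
t 9.35 pos [484.  355.6 136.2] yaw 110.0 gap 51.6 F [-0.7 -0.9  0.6]
(613, -74.5, 120, 167.2) tx -14.943 ty -0.855 tz 0.541 yaw -9.539
(613, -74.5, 41, 167.2) tx -14.943 ty -0.855 tz 3.174 yaw -9.539
30 (array([485.2, 389.8]), array([71.8, 34.9]), 68.0) [ 4.33690357 29.42106919]
387 (array([611.1, -74.1]), array([79.5, 35.5]), 167.7) [63.74695948 74.12278245]
281 (array([532.3,  89.4]), array([88.3, 32.5]), 93.1) [ 8.20697456 23.89708275]
```

Call:
carry_out(commands=[{"tx": -14.94,"ty": -0.86,"tz": 0.5,"yaw": -9.54,"jaw": -1},{"tx": -14.94,"ty": -0.86,"tz": 0.5,"yaw": -9.54,"jaw": -1},{"tx": -14.94,"ty": -0.86,"tz": 0.5,"yaw": -9.54,"jaw": -1},{"tx": -14.94,"ty": -0.86,"tz": 0.5,"yaw": -9.54,"jaw": -1},{"tx": -14.94,"ty": -0.86,"tz": 0.5,"yaw": -9.54,"jaw": -1},{"tx": -14.94,"ty": -0.86,"tz": 0.5,"yaw": -9.54,"jaw": -1},{"tx": -14.94,"ty": -0.86,"tz": 0.5,"yaw": -9.54,"jaw": -1},{"tx": -14.94,"ty": -0.86,"tz": 0.5,"yaw": -9.54,"jaw": -1},{"tx": -14.94,"ty": -0.86,"tz": 0.5,"yaw": -9.54,"jaw": -1},{"tx": -14.94,"ty": -0.86,"tz": 0.5,"yaw": -9.54,"jaw": -1}])

```text
time: 10.4
position: [613.7, -79.4, 119.7]
tool_rot: [-3.14, 0.004, 2.915]
ft_force: [-0.4, 0.9, 0.4]
finger_gap: 85.4
grip_force: 0.0
```

```bash
python3 -c "
from h import *
go((613,-74.5,43,167.4))"
```

```text
t 10.4 pos [613.7 -79.4 119.7] yaw 167.0 gap 85.4 F [-0.4  0.9  0.4]
(613, -74.5, 43, 167.4) tx 0.061 ty 0.155 tz 2.555 yaw -0.061
```

Call:
carry_out(commands=[{"tx": 0.05,"ty": 0.1,"tz": 1,"yaw": 0,"jaw": -1},{"tx": 0.05,"ty": 0.1,"tz": 2,"yaw": 0,"jaw": -1},{"tx": 0.05,"ty": 0.1,"tz": 2.5,"yaw": 0,"jaw": -1},{"tx": 0.05,"ty": 0.1,"tz": 2.5,"yaw": 0,"jaw": -1},{"tx": 0.05,"ty": 0.1,"tz": 2.5,"yaw": 0,"jaw": 1},{"tx": 0.05,"ty": 0.1,"tz": 2.5,"yaw": 0,"jaw": 1},{"tx": 0.05,"ty": 0.1,"tz": 2.5,"yaw": 0,"jaw": 1},{"tx": 0.05,"ty": 0.1,"tz": 2.5,"yaw": 0,"jaw": 1},{"tx": 0.05,"ty": 0.1,"tz": 2.5,"yaw": 0,"jaw": 1},{"tx": 0.05,"ty": 0.1,"tz": 2.5,"yaw": 0,"jaw": 1}])

```text
time: 11.4
position: [612.6, -71.7, 44.5]
tool_rot: [-3.142, 0.003, 2.919]
ft_force: [0.3, 0.2, 5.4]
finger_gap: 30.8
grip_force: 61.1
```

Call:
carry_out(commands=[{"tx": 0,"ty": 0,"tz": 0,"yaw": 0,"jaw": 1},{"tx": 0,"ty": 0,"tz": 0,"yaw": 0,"jaw": 1},{"tx": 0,"ty": 0,"tz": 0,"yaw": 0,"jaw": 1},{"tx": 0,"ty": 0,"tz": -1,"yaw": 0,"jaw": 1},{"tx": 0,"ty": 0,"tz": -2,"yaw": 0,"jaw": 1},{"tx": 0,"ty": 0,"tz": -3,"yaw": 0,"jaw": 1},{"tx": 0,"ty": 0,"tz": -3,"yaw": 0,"jaw": 1},{"tx": 0,"ty": 0,"tz": -3,"yaw": 0,"jaw": 1},{"tx": 0,"ty": 0,"tz": -3,"yaw": 0,"jaw": 1},{"tx": 0,"ty": 0,"tz": -3,"yaw": 0,"jaw": 1}])

```text
time: 12.4
position: [610.0, -71.2, 130.8]
tool_rot: [3.141, -0.003, 2.918]
ft_force: [-0.8, -0.6, -1.2]
finger_gap: 30.7
grip_force: 60.2
```

```bash
python3 -c "
from h import *
go((540,357,130,92))"
```

```text
t 12.4 pos [610.  -71.2 130.8] yaw 167.2 gap 30.7 F [-0.8 -0.6 -1.2]
(540, 357, 130, 92) tx 5.434 ty 13.404 tz 0.027 yaw 12.536
```

Call:
carry_out(commands=[{"tx": 5.43,"ty": 13.4,"tz": 0,"yaw": 12.5,"jaw": 1},{"tx": 5.43,"ty": 13.4,"tz": 0,"yaw": 12.5,"jaw": 1},{"tx": 5.43,"ty": 13.4,"tz": 0,"yaw": 12.5,"jaw": 1},{"tx": 5.43,"ty": 13.4,"tz": 0,"yaw": 12.5,"jaw": 1},{"tx": 5.43,"ty": 13.4,"tz": 0,"yaw": 12.5,"jaw": 1},{"tx": 5.43,"ty": 13.4,"tz": 0,"yaw": 12.5,"jaw": 1},{"tx": 5.43,"ty": 13.4,"tz": 0,"yaw": 12.5,"jaw": 1},{"tx": 5.43,"ty": 13.4,"tz": 0,"yaw": 12.5,"jaw": 1},{"tx": 5.43,"ty": 13.4,"tz": 0,"yaw": 12.5,"jaw": 1},{"tx": 5.43,"ty": 13.4,"tz": 0,"yaw": 12.5,"jaw": 1}])

```text
time: 13.4
position: [538.7, 361.6, 131.3]
tool_rot: [-3.139, -0.001, 1.609]
ft_force: [0.5, -0.9, -0.9]
finger_gap: 30.6
grip_force: 60.3
```

```bash
python3 -c "
from h import *
go((540,357,25,92))"
```

```text
t 13.4 pos [538.7 361.6 131.3] yaw 92.2 gap 30.6 F [ 0.5 -0.9 -0.9]
(540, 357, 25, 92) tx -0.154 ty 0.036 tz 3.543 yaw 0.034
```

Call:
carry_out(commands=[{"tx": -0.1,"ty": 0,"tz": 1,"yaw": 0,"jaw": 1},{"tx": -0.1,"ty": 0,"tz": 2.2,"yaw": 0,"jaw": 1},{"tx": -0.1,"ty": 0,"tz": 3.2,"yaw": 0,"jaw": 1},{"tx": -0.1,"ty": 0,"tz": 3.4,"yaw": 0,"jaw": 1},{"tx": -0.1,"ty": 0,"tz": 3.4,"yaw": 0,"jaw": -0.2},{"tx": -0.1,"ty": 0,"tz": 3.4,"yaw": 0,"jaw": -0.2},{"tx": -0.1,"ty": 0,"tz": 3.4,"yaw": 0,"jaw": -0.2},{"tx": -0.1,"ty": 0,"tz": 2.4,"yaw": 0,"jaw": -0.2},{"tx": -0.1,"ty": 0,"tz": 1,"yaw": 0,"jaw": -0.2},{"tx": -0.1,"ty": 0,"tz": -0.2,"yaw": 0,"jaw": -0.2}])

```text
time: 14.4
position: [542.3, 353.9, 142.4]
tool_rot: [3.139, -0.001, 1.609]
ft_force: [1.0, -0.1, -0.3]
finger_gap: 51.3
grip_force: 0.0
```

```bash
python3 - <<'E'
from h import *
for nm in ('side','scene'):
    c=shot(nm,nm+'4')
    P,C=top([c]); x,y,z=P.T; C=C.astype(int)
    hsv=cv2.cvtColor(C.astype(np.uint8)[None],cv2.COLOR_RGB2HSV)[0].astype(int)
    wood=(C[:,0]>120)&(hsv[:,1]>50)&(hsv[:,0]<22)
    R=lambda a,b,c,d:(x>a)&(x<b)&(y>c)&(y<d)
    for m in (wood&R(430,590,285,440)&(z<75)&(z>3),wood&R(470,600,0,200)&(z>6)&(z<40),wood&R(470,600,0,200)&(z>20.5 )&(z<40)):
        if m.sum()>9: print(m.sum(),rect(P[m][:,:2]),np.percentile(z[m],[5,95]))
    s=R(540,700,-180,200)&(z>44)&(z<54)&(hsv[:,1]<45); print('strut',rect(P[s][:,:2]))
go((534.5,74,120,93.5))
E
```

```text
81 (array([508.2, 389. ]), array([104.8,  73.1]), 2.6) [ 3.46008058 30.35442843]
278 (array([532.7,  89. ]), array([87.7, 32.9]), 92.6) [ 8.13081392 23.76155649]
96 (array([534.3,  64.3]), array([35.3, 31.6]), 91.7) [20.82798883 24.30389019]
strut (array([621.1, -16.5]), array([301.3,  55.4]), 76.8)
114 (array([508.5, 365.7]), array([94.1, 49.4]), 179.0) [25.45936928 34.54664674]
207 (array([537.3,  89.9]), array([90.6, 33.4]), 94.3) [ 9.89162289 26.88428923]
81 (array([538.4,  79.4]), array([70.1, 31.9]), 91.4) [21.51751987 27.73094222]
strut (array([624.5, -16.4]), array([300.8,  58.6]), 76.9)
t 14.5 pos [546.3 356.  148.5] yaw 92.2 gap 51.6 F [ 0.8 -0.   0.6]
(534.5, 74, 120, 93.5) tx -9.378 ty -0.757 tz 0.949 yaw -0.213
```

Call:
carry_out(commands=[{"tx": -9.36,"ty": -0.75,"tz": 0.9,"yaw": -0.2,"jaw": -1},{"tx": -9.36,"ty": -0.75,"tz": 0.9,"yaw": -0.2,"jaw": -1},{"tx": -9.36,"ty": -0.75,"tz": 0.9,"yaw": -0.2,"jaw": -1},{"tx": -9.36,"ty": -0.75,"tz": 0.9,"yaw": -0.2,"jaw": -1},{"tx": -9.36,"ty": -0.75,"tz": 0.9,"yaw": -0.2,"jaw": -1},{"tx": -9.36,"ty": -0.75,"tz": 0.9,"yaw": -0.2,"jaw": -1},{"tx": -9.36,"ty": -0.75,"tz": 0.9,"yaw": -0.2,"jaw": -1},{"tx": -9.36,"ty": -0.75,"tz": 2,"yaw": -0.2,"jaw": -1},{"tx": -9.36,"ty": -0.75,"tz": 3,"yaw": -0.2,"jaw": -1},{"tx": -9.36,"ty": -0.75,"tz": 3,"yaw": -0.2,"jaw": -1}])

```text
time: 15.5
position: [526.7, 72.6, 45.5]
tool_rot: [-3.135, -0.001, 1.63]
ft_force: [-0.8, 0.1, -0.4]
finger_gap: 85.6
grip_force: 0.0
```

```bash
python3 -c "
from h import *
go((534.5,75,-7,93.5))"
```

```text
t 15.5 pos [526.7  72.6  45.5] yaw 93.4 gap 85.6 F [-0.8  0.1 -0.4]
(534.5, 75, -7, 93.5) tx 0.063 ty 0.265 tz 1.752 yaw -0.013
```

Call:
carry_out(commands=[{"tx": 0.05,"ty": 0.2,"tz": 0.6,"yaw": 0,"jaw": -1},{"tx": 0.05,"ty": 0.2,"tz": 1.2,"yaw": 0,"jaw": -1},{"tx": 0.05,"ty": 0.2,"tz": 1.7,"yaw": 0,"jaw": -1},{"tx": 0.05,"ty": 0.2,"tz": 1.7,"yaw": 0,"jaw": -1},{"tx": 0.05,"ty": 0.2,"tz": 1.7,"yaw": 0,"jaw": -1},{"tx": 0.05,"ty": 0.2,"tz": 1.7,"yaw": 0,"jaw": 1},{"tx": 0.05,"ty": 0.2,"tz": 1.7,"yaw": 0,"jaw": 1},{"tx": 0.05,"ty": 0.2,"tz": 1.7,"yaw": 0,"jaw": 1},{"tx": 0.05,"ty": 0.2,"tz": 1.7,"yaw": 0,"jaw": 1},{"tx": 0.05,"ty": 0.2,"tz": 1.7,"yaw": 0,"jaw": 1}])

```text
time: 16.5
position: [536.5, 73.9, -1.5]
tool_rot: [3.14, 0.0, 1.63]
ft_force: [-0.2, 0.3, 3.7]
finger_gap: 30.4
grip_force: 60.6
```

Call:
carry_out(commands=[{"tx": 0,"ty": 0,"tz": 0,"yaw": 0,"jaw": 1},{"tx": 0,"ty": 0,"tz": 0,"yaw": 0,"jaw": 1},{"tx": 0,"ty": 0,"tz": 0,"yaw": 0,"jaw": 1},{"tx": 0,"ty": 0,"tz": -1,"yaw": 0,"jaw": 1},{"tx": 0,"ty": 0,"tz": -2,"yaw": 0,"jaw": 1},{"tx": 0,"ty": 0,"tz": -3.4,"yaw": 0,"jaw": 1},{"tx": 0,"ty": 0,"tz": -4.5,"yaw": 0,"jaw": 1},{"tx": 0,"ty": 0,"tz": -4.5,"yaw": 0,"jaw": 1},{"tx": 0,"ty": 0,"tz": -4.5,"yaw": 0,"jaw": 1},{"tx": 0,"ty": 0,"tz": -4.5,"yaw": 0,"jaw": 1}])

```text
time: 17.5
position: [534.3, 74.0, 130.8]
tool_rot: [-3.138, -0.0, 1.63]
ft_force: [0.7, 0.0, -0.6]
finger_gap: 30.6
grip_force: 60.0
```

```bash
python3 -c "
from h import *
go((510,345,140,92),(510,345,45,92))"
```

```text
t 17.5 pos [534.3  74.  130.8] yaw 93.4 gap 30.6 F [ 0.7  0.  -0.6]
(510, 345, 140, 92) tx 9.067 ty -0.269 tz -0.307 yaw 0.236
(510, 345, 45, 92) tx 9.067 ty -0.269 tz 2.860 yaw 0.236
```

Call:
carry_out(commands=[{"tx": 9.07,"ty": -0.27,"tz": -0.3,"yaw": 0.2,"jaw": 1},{"tx": 9.07,"ty": -0.27,"tz": -0.3,"yaw": 0.2,"jaw": 1},{"tx": 9.07,"ty": -0.27,"tz": -0.3,"yaw": 0.2,"jaw": 1},{"tx": 9.07,"ty": -0.27,"tz": -0.3,"yaw": 0.2,"jaw": 1},{"tx": 9.07,"ty": -0.27,"tz": -0.3,"yaw": 0.2,"jaw": 1},{"tx": 9.07,"ty": -0.27,"tz": -0.3,"yaw": 0.2,"jaw": 1},{"tx": 9.07,"ty": -0.27,"tz": 0.5,"yaw": 0.2,"jaw": 1},{"tx": 9.07,"ty": -0.27,"tz": 1.5,"yaw": 0.2,"jaw": 1},{"tx": 9.07,"ty": -0.27,"tz": 2.6,"yaw": 0.2,"jaw": 1},{"tx": 9.07,"ty": -0.27,"tz": 2.6,"yaw": 0.2,"jaw": 1}])

```text
time: 18.5
position: [505.6, 342.3, 46.8]
tool_rot: [-3.129, 0.006, 1.61]
ft_force: [-2.2, -0.7, -0.8]
finger_gap: 30.3
grip_force: 59.9
```

Call:
carry_out(commands=[{"tx": 0,"ty": 0,"tz": 0.1,"yaw": 0,"jaw": 1},{"tx": 0,"ty": 0,"tz": 0.1,"yaw": 0,"jaw": -0.1},{"tx": 0,"ty": 0,"tz": 0.1,"yaw": 0,"jaw": -0.1},{"tx": 0,"ty": 0,"tz": 0.1,"yaw": 0,"jaw": -0.1},{"tx": 0,"ty": 0,"tz": 0,"yaw": 0,"jaw": -0.1},{"tx": 0,"ty": 0,"tz": -1,"yaw": 0,"jaw": -0.1},{"tx": 0,"ty": 0,"tz": -2,"yaw": 0,"jaw": -0.1},{"tx": 0,"ty": 0,"tz": -3.5,"yaw": 0,"jaw": -0.1},{"tx": 0,"ty": 0,"tz": -4.5,"yaw": 0,"jaw": -0.1},{"tx": 0,"ty": 0,"tz": -4.5,"yaw": 0,"jaw": -0.1}])

```text
time: 19.5
position: [514.8, 346.8, 197.3]
tool_rot: [3.131, -0.005, 1.61]
ft_force: [0.5, -0.2, 0.3]
finger_gap: 46.8
grip_force: 0.0
```

```bash
python3 - <<'E'
from h import *
go((560,-300,150,6.2))
c=shot('scene','scene5'); a=cv2.resize(c['pixels'][90:310,190:430],None,fx=2,fy=2); cv2.imwrite('pics/m5.png',a[:,:,::-1])
E
```

```text
t 19.5 pos [514.8 346.8 197.3] yaw 92.2 gap 46.8 F [ 0.5 -0.2  0.3]
(560, -300, 150, 6.2) tx -21.603 ty 0.671 tz 1.576 yaw 14.337
```

View pics/m5.png

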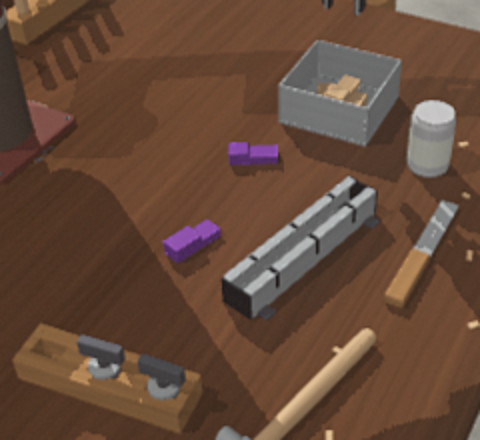

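The tin holds all three offcuts at about (342,90) in the crop, the strut is clear, and two studs stand in the rack. Moving to the rack.

Call:
carry_out(commands=[{"tx": -21.6,"ty": 0.67,"tz": 1.5,"yaw": 14.3,"jaw": -1},{"tx": -21.6,"ty": 0.67,"tz": 1.5,"yaw": 14.3,"jaw": -1},{"tx": -21.6,"ty": 0.67,"tz": 1.5,"yaw": 14.3,"jaw": -1},{"tx": -21.6,"ty": 0.67,"tz": 1.5,"yaw": 14.3,"jaw": -1},{"tx": -21.6,"ty": 0.67,"tz": 1.5,"yaw": 14.3,"jaw": -1},{"tx": -21.6,"ty": 0.67,"tz": 1.5,"yaw": 14.3,"jaw": -1},{"tx": -21.6,"ty": 0.67,"tz": 1.5,"yaw": 14.3,"jaw": -1},{"tx": -21.6,"ty": 0.67,"tz": 1.5,"yaw": 14.3,"jaw": -1},{"tx": -21.6,"ty": 0.67,"tz": 1.5,"yaw": 14.3,"jaw": -1},{"tx": -21.6,"ty": 0.67,"tz": 1.5,"yaw": 14.3,"jaw": -1}])

```text
time: 20.55
position: [545.1, -154.2, 153.8]
tool_rot: [-3.141, 0.001, 0.106]
ft_force: [1.2, 0.8, 0.9]
finger_gap: 85.0
grip_force: 0.0
```

```bash
python3 - <<'E'
from h import *
go((591,-343.5,150,6.2))
c=shot('wrist','wrist5') # strut may be in view
E
```

```text
t 20.55 pos [ 545.1 -154.2  153.8] yaw 6.1 gap 85.0 F [1.2 0.8 0.9]
(591, -343.5, 150, 6.2) tx 0.857 ty 6.436 tz 0.126 yaw -0.024
```

Call:
carry_out(commands=[{"tx": 0.86,"ty": 6.4,"tz": 0.1,"yaw": 0,"jaw": -1},{"tx": 0.86,"ty": 6.4,"tz": 0.1,"yaw": 0,"jaw": -1},{"tx": 0.86,"ty": 6.4,"tz": 0.1,"yaw": 0,"jaw": -1},{"tx": 0.86,"ty": 6.4,"tz": 0.1,"yaw": 0,"jaw": -1},{"tx": 0.86,"ty": 6.4,"tz": 0.1,"yaw": 0,"jaw": -1},{"tx": 0.86,"ty": 6.4,"tz": 0.1,"yaw": 0,"jaw": -1},{"tx": 0.86,"ty": 6.4,"tz": 0.1,"yaw": 0,"jaw": -1},{"tx": 0.86,"ty": 6.4,"tz": 0.1,"yaw": 0,"jaw": -1},{"tx": 0.86,"ty": 6.4,"tz": 0.1,"yaw": 0,"jaw": -1},{"tx": 0.86,"ty": 6.4,"tz": 0.1,"yaw": 0,"jaw": -1}])

```text
time: 21.6
position: [593.5, -339.5, 152.6]
tool_rot: [3.141, -0.0, 0.113]
ft_force: [0.1, -0.7, -0.1]
finger_gap: 85.4
grip_force: 0.0
```

```bash
python3 - <<'E'
from h import *
go((591.2,-343.5,40,6.2))
c=shot('wrist','wrist6'); W=wcloud(c).reshape(-1,3); k=c['pixels'].reshape(-1,3)
x,y,z=W.T
R=(x>400)&(x<660)&(y<-290)&(y>-420)
hsv=cv2.cvtColor(k[None],cv2.COLOR_RGB2HSV)[0].astype(int)
for n,m in (('rack',R&(z>36)&(z<44)),('bar far',R&(x>545)&(z>81)&(z<92)),('bar near',R&(x<550)&(z>81)&(z<92))):
    print(n,m.sum(), rect(W[m][:,:2]) if m.sum()>9 else '',np.median(z[m]) if m.any() else '')
c=load('wrist5'); W=wcloud(c).reshape(-1,3); x,y,z=W.T
m=(x>540)&(x<700)&(y>-180)&(y<200)&(z>46)&(z<54);print('strut w5',m.sum(),rect(W[m][:,:2]),np.median(z[m]))
E
```

```text
t 21.6 pos [ 593.5 -339.5  152.6] yaw 6.5 gap 85.4 F [ 0.1 -0.7 -0.1]
(591.2, -343.5, 40, 6.2) tx -0.091 ty 0.125 tz 3.752 yaw 0.048
rack 8022 (array([ 529.7, -347.3]), array([197.5,  67. ]), 6.7) 39.66002948012818
bar far 1429 (array([ 593.1, -340.6]), array([59.4, 14.5]), 5.5) 85.90333544719518
bar near 938 (array([ 508.1, -349.8]), array([60. , 14.3]), 9.0) 85.98661260269088
strut w5 9648 (array([624.3, -13.5]), array([299.5,  55.2]), 76.9) 49.48335590674113
```

View pics/wrist6.png

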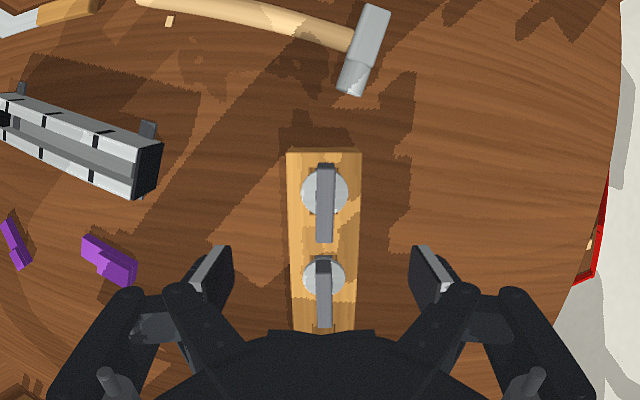

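The far bar centre is at about (325,203) and the near one at (325,295), with the fingers straddling them. The wrist camera is about 3 mm off from the outer cameras in a consistent way. After gripping I'll measure the held bar and the slot in the same camera to cancel that.

Call:
carry_out(commands=[{"tx": -0.05,"ty": 0.08,"tz": 1,"yaw": 0,"jaw": -1},{"tx": -0.05,"ty": 0.08,"tz": 2,"yaw": 0,"jaw": -1},{"tx": -0.05,"ty": 0.08,"tz": 3,"yaw": 0,"jaw": -1},{"tx": -0.05,"ty": 0.08,"tz": 3.7,"yaw": 0,"jaw": -1},{"tx": -0.05,"ty": 0.08,"tz": 3.7,"yaw": 0,"jaw": -1},{"tx": -0.05,"ty": 0.08,"tz": 3.7,"yaw": 0,"jaw": -1},{"tx": -0.05,"ty": 0.08,"tz": 3.7,"yaw": 0,"jaw": -1},{"tx": -0.05,"ty": 0.08,"tz": 3.7,"yaw": 0,"jaw": -1},{"tx": -0.05,"ty": 0.08,"tz": 3.7,"yaw": 0,"jaw": -1},{"tx": -0.05,"ty": 0.08,"tz": 3.7,"yaw": 0,"jaw": -1}])

```text
time: 22.65
position: [592.4, -343.3, 42.0]
tool_rot: [3.141, -0.001, 0.112]
ft_force: [0.1, 0.2, 0.7]
finger_gap: 85.6
grip_force: 0.0
```

```bash
python3 - <<'E'
from h import *
go((591.2,-343.5,40,6.2))
E
```

```text
t 22.65 pos [ 592.4 -343.3   42. ] yaw 6.4 gap 85.6 F [0.1 0.2 0.7]
(591.2, -343.5, 40, 6.2) tx -0.042 ty 0.002 tz 0.068 yaw 0.036
```

Call:
carry_out(commands=[{"tx": 0,"ty": 0,"tz": 0,"yaw": 0,"jaw": 1},{"tx": 0,"ty": 0,"tz": 0,"yaw": 0,"jaw": 1},{"tx": 0,"ty": 0,"tz": 0,"yaw": 0,"jaw": 1},{"tx": 0,"ty": 0,"tz": 0,"yaw": 0,"jaw": 1},{"tx": 0,"ty": 0,"tz": 0,"yaw": 0,"jaw": 1},{"tx": 0,"ty": 0,"tz": 0,"yaw": 0,"jaw": 1},{"tx": 0,"ty": 0,"tz": 0,"yaw": 0,"jaw": 1},{"tx": 0,"ty": 0,"tz": 0,"yaw": 0,"jaw": 1},{"tx": 0,"ty": 0,"tz": 0,"yaw": 0,"jaw": 1},{"tx": 0,"ty": 0,"tz": 0,"yaw": 0,"jaw": 1}])

```text
time: 23.65
position: [592.0, -342.9, 41.1]
tool_rot: [-3.142, -0.0, 0.112]
ft_force: [0.4, 0.1, 0.4]
finger_gap: 13.0
grip_force: 59.1
```

Call:
carry_out(commands=[{"tx": 0,"ty": 0,"tz": -0.2,"yaw": 0,"jaw": 1},{"tx": 0,"ty": 0,"tz": -0.6,"yaw": 0,"jaw": 1},{"tx": 0,"ty": 0,"tz": -1.2,"yaw": 0,"jaw": 1},{"tx": 0,"ty": 0,"tz": -2,"yaw": 0,"jaw": 1},{"tx": 0,"ty": 0,"tz": -3,"yaw": 0,"jaw": 1},{"tx": 0,"ty": 0,"tz": -3.5,"yaw": 0,"jaw": 1},{"tx": 0,"ty": 0,"tz": -3.5,"yaw": 0,"jaw": 1},{"tx": 0,"ty": 0,"tz": -3.5,"yaw": 0,"jaw": 1},{"tx": 0,"ty": 0,"tz": -3.5,"yaw": 0,"jaw": 1},{"tx": 0,"ty": 0,"tz": -3.5,"yaw": 0,"jaw": 1}])

```text
time: 24.65
position: [591.0, -342.2, 143.8]
tool_rot: [-3.139, 0.003, 0.112]
ft_force: [0.4, -1.1, -3.6]
finger_gap: 13.0
grip_force: 58.6
```

```bash
python3 - <<'E'
from h import *
go((643,71,147,77))
E
```

```text
t 24.65 pos [ 591.  -342.2  143.8] yaw 6.4 gap 13.0 F [ 0.4 -1.1 -3.6]
(643, 71, 147, 77) tx 3.262 ty -13.493 tz -0.106 yaw -11.764
```

Call:
carry_out(commands=[{"tx": 3.26,"ty": -13.5,"tz": 0,"yaw": -11.76,"jaw": 1},{"tx": 3.26,"ty": -13.5,"tz": 0,"yaw": -11.76,"jaw": 1},{"tx": 3.26,"ty": -13.5,"tz": 0,"yaw": -11.76,"jaw": 1},{"tx": 3.26,"ty": -13.5,"tz": 0,"yaw": -11.76,"jaw": 1},{"tx": 3.26,"ty": -13.5,"tz": 0,"yaw": -11.76,"jaw": 1},{"tx": 3.26,"ty": -13.5,"tz": 0,"yaw": -11.76,"jaw": 1},{"tx": 3.26,"ty": -13.5,"tz": 0,"yaw": -11.76,"jaw": 1},{"tx": 3.26,"ty": -13.5,"tz": 0,"yaw": -11.76,"jaw": 1},{"tx": 3.26,"ty": -13.5,"tz": 0,"yaw": -11.76,"jaw": 1},{"tx": 3.26,"ty": -13.5,"tz": 0,"yaw": -11.76,"jaw": 1}])

```text
time: 25.65
position: [643.3, 73.5, 144.9]
tool_rot: [-3.14, -0.0, 1.348]
ft_force: [-0.9, -0.1, -3.8]
finger_gap: 13.1
grip_force: 59.0
```

Call:
carry_out(commands=[{"tx": 0,"ty": 0,"tz": 0.6,"yaw": 0,"jaw": 1},{"tx": 0,"ty": 0,"tz": 1.2,"yaw": 0,"jaw": 1},{"tx": 0,"ty": 0,"tz": 1.6,"yaw": 0,"jaw": 1},{"tx": 0,"ty": 0,"tz": 1.6,"yaw": 0,"jaw": 1},{"tx": 0,"ty": 0,"tz": 1.6,"yaw": 0,"jaw": 1},{"tx": 0,"ty": 0,"tz": 1.6,"yaw": 0,"jaw": 1},{"tx": 0,"ty": 0,"tz": 1.6,"yaw": 0,"jaw": 1},{"tx": 0,"ty": 0,"tz": 1.6,"yaw": 0,"jaw": 1},{"tx": 0,"ty": 0,"tz": 1.6,"yaw": 0,"jaw": 1},{"tx": 0,"ty": 0,"tz": 1.6,"yaw": 0,"jaw": 1}])

```text
time: 26.65
position: [644.0, 70.5, 98.3]
tool_rot: [3.141, -0.0, 1.344]
ft_force: [-0.1, -0.1, -3.7]
finger_gap: 13.5
grip_force: 59.0
```

```bash
cat >> h.py <<'E'
def wmeas(fn):
    """strut & held stud in wrist camera"""
    c=shot('wrist',fn); W=wcloud(c).reshape(-1,3); x,y,z=W.T; p=readout.get_state()['position']; yaw=readout.get_state()['tool_rot'][2]
    hsv=cv2.cvtColor(c['pixels'].reshape(1,-1,3),cv2.COLOR_RGB2HSV)[0].astype(int)
    m=(x>540)&(x<700)&(y>-180)&(y<200)&(z>46.5)&(z<52)
    print('strut all',m.sum(),rect(W[m][:,:2]))
    a=np.radians(76.9); u=np.array([np.cos(a),np.sin(a)]); n=np.array([np.sin(a),-np.cos(a)])
    q=W[m][:,:2]-[622.7,-17]; s=q@u; t=q@n
    for lo in range(-120,140,40):
        k=(s>lo)&(s<lo+40)&(abs(t)<40)
        if k.sum()>200:
            tt=np.sort(t[k]); h=np.histogram(tt,bins=np.arange(-35,36,1))[0]
            print(lo,'outer',np.percentile(tt,[.5,99.5]).round(1),'slot',tt[tt<0].max().round(1),tt[tt>0].min().round(1), 'in99', np.percentile(tt[tt<0],99).round(1) if (tt<0).any() else '', np.percentile(tt[tt>0],1).round(1))
    # black stripes along s
    b=(hsv[:,2][m]<70)&(abs(t)<26)&(abs(t)>13)
    hs=np.histogram(s[b],bins=np.arange(-150,151,4))[0]; print('black',[(int(-148+4*i),int(v)) for i,v in enumerate(hs) if v>8])
    for z0,z1 in ((p[2]-20,p[2]-10),(p[2]-1,p[2]+6),(p[2]+25,p[2]+45),(p[2]+43,p[2]+49)):
        k=(np.hypot(x-p[0],y-p[1])<40)&(z>z0)&(z<z1)
        if k.sum()>20: print('held z-tcp %.0f..%.0f'%(z0-p[2],z1-p[2]),k.sum(),rect(W[k][:,:2]))
    return c,W
E
python3 - <<'E'
from h import *
go((643,71,95,77)); wmeas('wrist7')
E
```

```text
t 26.65 pos [644.   70.5  98.3] yaw 77.0 gap 13.5 F [-0.1 -0.1 -3.7]
(643, 71, 95, 77) tx 0.009 ty -0.037 tz 0.111 yaw -0.003
strut all 4590 (array([639.,  50.]), array([167. ,  54.8]), 77.0)
80 outer [-26.3  27.7] slot -11.2 12.4 in99 -11.3 12.5
120 outer [-26.2  27.4] slot -0.4 0.2 in99 -1.7 1.5
black [(0, 15), (4, 36), (8, 11), (92, 111), (96, 176), (148, 71)]
held z-tcp -20..-10 37 (array([645.3,  91.3]), array([11.6,  1.5]), 172.3)
held z-tcp -1..6 723 (array([646.9,  82.8]), array([41.2, 18.8]), 167.1)
held z-tcp 25..45 3762 (array([643.6,  75.6]), array([57. , 37.4]), 54.1)
held z-tcp 43..49 4503 (array([642.9,  75.6]), array([57.5, 28.7]), 65.3)
```

View pics/wrist7.png

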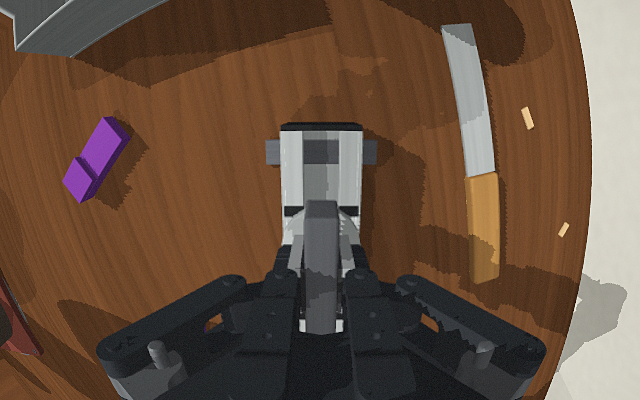

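The stud is held square above the slot: bar end at about (321,205), slot from 300 to 340, black mark at row 210. Now I'll refine the lengthwise offset.

```bash
cat >> h.py <<'E'
def held(fn,p):
    W=wcloud(load(fn)).reshape(-1,3); a=np.radians(76.9); u=np.array([np.cos(a),np.sin(a)]); n=np.array([np.sin(a),-np.cos(a)])
    q=W[:,:2]-[622.7,-17]; s=q@u; t=q@n; z=W[:,2]-p[2]; s0=(np.array(p[:2])-[622.7,-17])@u; t0=(np.array(p[:2])-[622.7,-17])@n
    print('tcp s,t',s0.round(1),t0.round(1))
    k=(z>43)&(z<48)&(abs(s-s0)<40)&(abs(t-t0)<20); kk=k&(s>s0+20)
    print('bar top end: smax',np.percentile(s[k],99.5).round(1),'t range far',np.percentile(t[kk],[1,99]).round(1),kk.sum())
    k=(z>3)&(z<7.5)&(abs(s-s0)<40)&(abs(t-t0)<30)
    print('collar top: smax',np.percentile(s[k],99.7).round(1),'t',np.percentile(t[k],[.5,99.5]).round(1),k.sum())
    k=(z>-22)&(z<-9)&(abs(s-s0)<40)&(abs(t-t0)<15); print('foot',k.sum(),np.percentile(t[k],[1,99]).round(1) if k.sum() else '', np.percentile(s[k],[1,99]).round(1) if k.sum() else '')
E
python3 - <<'E'
from h import *
held('wrist7',[644,70.5,98.3])
E
```

```text
tcp s,t 90.1 0.9
bar top end: smax 122.4 t range far [-5.6  7.8] 1099
collar top: smax 111.5 t [-19.   20.9] 778
foot 43 [-8.2  3.3] [109.4 111.3]
```

Call:
carry_out(commands=[{"tx": 0.06,"ty": -0.01,"tz": 0.3,"yaw": 0,"jaw": 1},{"tx": 0.06,"ty": -0.01,"tz": 0.6,"yaw": 0,"jaw": 1},{"tx": 0.06,"ty": -0.01,"tz": 0.75,"yaw": 0,"jaw": 1},{"tx": 0.06,"ty": -0.01,"tz": 0.8,"yaw": 0,"jaw": 1},{"tx": 0.06,"ty": -0.01,"tz": 0.85,"yaw": 0,"jaw": 1},{"tx": 0.06,"ty": -0.01,"tz": 0.9,"yaw": 0,"jaw": 1},{"tx": 0.06,"ty": -0.01,"tz": 0.95,"yaw": 0,"jaw": 1},{"tx": 0.06,"ty": -0.01,"tz": 1,"yaw": 0,"jaw": 1},{"tx": 0.06,"ty": -0.01,"tz": 1.05,"yaw": 0,"jaw": 1},{"tx": 0.06,"ty": -0.01,"tz": 1.1,"yaw": 0,"jaw": 1}])

```text
time: 27.7
position: [644.1, 72.2, 65.1]
tool_rot: [3.141, -0.0, 1.343]
ft_force: [-0.1, 0.5, -3.5]
finger_gap: 13.0
grip_force: 59.0
```

Call:
carry_out(commands=[{"tx": 0,"ty": 0,"tz": 0.08,"yaw": 0,"jaw": 1},{"tx": 0,"ty": 0,"tz": 0.16,"yaw": 0,"jaw": 1},{"tx": 0,"ty": 0,"tz": 0.24,"yaw": 0,"jaw": 1},{"tx": 0,"ty": 0,"tz": 0.3,"yaw": 0,"jaw": 1},{"tx": 0,"ty": 0,"tz": 0.34,"yaw": 0,"jaw": 1},{"tx": 0,"ty": 0,"tz": 0.37,"yaw": 0,"jaw": 1},{"tx": 0,"ty": 0,"tz": 0.4,"yaw": 0,"jaw": 1},{"tx": 0,"ty": 0,"tz": 0.42,"yaw": 0,"jaw": 1},{"tx": 0,"ty": 0,"tz": 0.44,"yaw": 0,"jaw": 1},{"tx": 0,"ty": 0,"tz": 0.44,"yaw": 0,"jaw": 1}])

```text
time: 28.7
position: [644.0, 72.2, 51.8]
tool_rot: [-3.141, 0.0, 1.344]
ft_force: [0.7, 0.6, -3.5]
finger_gap: 13.3
grip_force: 59.0
```

```bash
python3 - <<'E'
from h import *
go((643,71,51,77)); wmeas('wrist8'); held('wrist8',readout.get_state()['position'])
E
```

```text
t 28.7 pos [644.   72.2  51.8] yaw 77.0 gap 13.3 F [ 0.7  0.6 -3.5]
(643, 71, 51, 77) tx -0.048 ty -0.023 tz 0.027 yaw -0.004
strut all 6191 (array([644. ,  70.2]), array([126.2,  55.1]), 76.9)
80 outer [-26.3  28. ] slot -8.9 9.4 in99 -11.3 12.7
120 outer [-25.9  27.6] slot -0.0 0.5 in99 -1.1 1.5
black [(92, 72), (96, 85), (148, 93)]
held z-tcp -20..-10 35 (array([644.7,  93.2]), array([10.4,  1.9]), 174.0)
held z-tcp -1..6 795 (array([649.1,  88.4]), array([51.7, 35. ]), 165.4)
held z-tcp 25..45 4238 (array([643.5,  77.4]), array([57. , 37.3]), 53.7)
held z-tcp 43..49 4486 (array([643.5,  76.9]), array([57.7, 25.9]), 66.4)
tcp s,t 91.8 0.6
bar top end: smax 124.0 t range far [-6.   7.3] 1090
collar top: smax 113.1 t [-19.5  20.6] 776
foot 41 [-8.6  2.3] [110.9 112.9]
```

Call:
carry_out(commands=[{"tx": 0,"ty": 0,"tz": 0,"yaw": -1.4,"jaw": 1},{"tx": 0,"ty": 0,"tz": 0,"yaw": -2.8,"jaw": 1},{"tx": 0,"ty": 0,"tz": 0,"yaw": -4.2,"jaw": 1},{"tx": 0,"ty": 0,"tz": 0,"yaw": -5.6,"jaw": 1},{"tx": 0,"ty": 0,"tz": 0,"yaw": -7,"jaw": 1},{"tx": 0,"ty": 0,"tz": 0,"yaw": -8.2,"jaw": 1},{"tx": 0,"ty": 0,"tz": 0,"yaw": -9.2,"jaw": 1},{"tx": 0,"ty": 0,"tz": 0,"yaw": -10,"jaw": 1},{"tx": 0,"ty": 0,"tz": 0,"yaw": -10,"jaw": 1},{"tx": 0,"ty": 0,"tz": 0,"yaw": -10,"jaw": 1}])

```text
time: 29.75
position: [644.1, 72.2, 52.0]
tool_rot: [3.142, 0.0, 2.388]
ft_force: [-0.8, -0.2, -4.4]
finger_gap: 13.6
grip_force: 59.0
```

Call:
carry_out(commands=[{"tx": 0,"ty": 0,"tz": 0,"yaw": -1.2,"jaw": 1},{"tx": 0,"ty": 0,"tz": 0,"yaw": -2.4,"jaw": 1},{"tx": 0,"ty": 0,"tz": 0,"yaw": -3.4,"jaw": 1},{"tx": 0,"ty": 0,"tz": 0,"yaw": -4.3,"jaw": 1},{"tx": 0,"ty": 0,"tz": 0,"yaw": -5,"jaw": 1},{"tx": 0,"ty": 0,"tz": 0,"yaw": -5,"jaw": 1},{"tx": 0,"ty": 0,"tz": 0.02,"yaw": -5,"jaw": 1},{"tx": 0,"ty": 0,"tz": 0.02,"yaw": -5,"jaw": 1},{"tx": 0,"ty": 0,"tz": 0.02,"yaw": -5,"jaw": 1},{"tx": 0,"ty": 0,"tz": 0.02,"yaw": -5,"jaw": 1}])

```text
time: 30.75
position: [644.0, 72.3, 51.3]
tool_rot: [-3.142, -0.0, 2.914]
ft_force: [-0.3, 0.2, -3.5]
finger_gap: 13.2
grip_force: 59.0
```

```bash
python3 - <<'E'
from h import *
go((644,72.2,51,166.9))
E
```

```text
t 30.75 pos [644.   72.3  51.3] yaw 166.9 gap 13.2 F [-0.3  0.2 -3.5]
(644, 72.2, 51, 166.9) tx 0.001 ty -0.002 tz 0.009 yaw 0.006
```

Call:
carry_out(commands=[{"tx": 0,"ty": 0,"tz": 0.02,"yaw": 0,"jaw": 1},{"tx": 0,"ty": 0,"tz": 0.03,"yaw": 0,"jaw": 1},{"tx": 0,"ty": 0,"tz": 0.03,"yaw": 0,"jaw": 1},{"tx": 0,"ty": 0,"tz": 0.03,"yaw": 0,"jaw": 0.4},{"tx": 0,"ty": 0,"tz": 0.03,"yaw": 0,"jaw": 0},{"tx": 0,"ty": 0,"tz": 0.03,"yaw": 0,"jaw": -0.3},{"tx": 0,"ty": 0,"tz": 0,"yaw": 0,"jaw": -0.3},{"tx": 0,"ty": 0,"tz": -0.7,"yaw": 0,"jaw": -0.3},{"tx": 0,"ty": 0,"tz": -1.7,"yaw": 0,"jaw": -0.3},{"tx": 0,"ty": 0,"tz": -3.2,"yaw": 0,"jaw": -0.3}])

```text
time: 31.75
position: [641.9, 72.2, 145.2]
tool_rot: [-3.14, -0.006, 2.914]
ft_force: [0.4, -0.3, 0.6]
finger_gap: 55.5
grip_force: 0.0
```

```bash
python3 - <<'E'
from h import *
go((507,-351,150,7.5))
for nm in ('side','scene'):
    c=shot(nm,nm+'9'); P,C=top([c]); x,y,z=P.T
    m=(abs(x-643)<45)&(abs(y-72)<45)&(z>88)&(z<101); print(nm,m.sum(),rect(P[m][:,:2]),np.percentile(z[m],[50,95]))
    m=(x>540)&(x<700)&(abs(y+16)<180)&(z>44)&(z<54); print('strut',rect(P[m][:,:2]))
    m=(abs(x-507)<40)&(abs(y+351)<30)&(z>79)&(z<95); print('stud2',rect(P[m][:,:2]))
E
```

```text
t 31.75 pos [641.9  72.2 145.2] yaw 167.0 gap 55.5 F [ 0.4 -0.3  0.6]
(507, -351, 150, 7.5) tx 1.199 ty -14.758 tz -0.161 yaw 26.578
side 107 (array([640. ,  69.7]), array([59.7, 15.7]), 164.5) [94.10080008 96.16670278]
strut (array([620.8, -18.6]), array([296.5,  55.2]), 77.0)
stud2 (array([ 504.1, -353.1]), array([60.6, 15.5]), 7.2)
scene 95 (array([644. ,  69.3]), array([61.9, 17. ]), 167.0) [96.05385918 99.5575852 ]
strut (array([624.5, -15.6]), array([300.8,  58.8]), 77.2)
stud2 (array([ 507.9, -353.2]), array([60.3, 15.8]), 8.4)
```

```bash
python3 - <<'E'
from h import *
go((506.5,-352.5,150,188))
E
```

```text
t 31.85 pos [648.8  72.3 155.4] yaw 167.0 gap 55.6 F [0.9 0.1 0.6]
(506.5, -352.5, 150, 188) tx 1.432 ty -14.864 tz 0.181 yaw -3.503
```

Call:
carry_out(commands=[{"tx": 1.28,"ty": -14.82,"tz": 0,"yaw": -3.5,"jaw": -1},{"tx": 1.28,"ty": -14.82,"tz": 0,"yaw": -3.5,"jaw": -1},{"tx": 1.28,"ty": -14.82,"tz": 0,"yaw": -3.5,"jaw": -1},{"tx": 1.28,"ty": -14.82,"tz": 0,"yaw": -3.5,"jaw": -1},{"tx": 1.28,"ty": -14.82,"tz": 0,"yaw": -3.5,"jaw": -1},{"tx": 1.28,"ty": -14.82,"tz": 0,"yaw": -3.5,"jaw": -1},{"tx": 1.28,"ty": -14.82,"tz": 0,"yaw": -3.5,"jaw": -1},{"tx": 1.28,"ty": -14.82,"tz": 0,"yaw": -3.5,"jaw": -1},{"tx": 1.28,"ty": -14.82,"tz": 0,"yaw": -3.5,"jaw": -1},{"tx": 1.28,"ty": -14.82,"tz": 0,"yaw": -3.5,"jaw": -1}])

```text
time: 32.85
position: [504.1, -358.3, 147.4]
tool_rot: [-3.139, -0.0, -3.009]
ft_force: [0.6, 0.3, 0.3]
finger_gap: 85.3
grip_force: 0.0
```

Call:
carry_out(commands=[{"tx": 0,"ty": 0,"tz": 0.5,"yaw": 0,"jaw": -1},{"tx": 0,"ty": 0,"tz": 1,"yaw": 0,"jaw": -1},{"tx": 0,"ty": 0,"tz": 1,"yaw": 0,"jaw": -1},{"tx": 0,"ty": 0,"tz": 1,"yaw": 0,"jaw": -1},{"tx": 0,"ty": 0,"tz": 1,"yaw": 0,"jaw": -1},{"tx": 0,"ty": 0,"tz": 1,"yaw": 0,"jaw": -1},{"tx": 0,"ty": 0,"tz": 1,"yaw": 0,"jaw": -1},{"tx": 0,"ty": 0,"tz": 1,"yaw": 0,"jaw": -1},{"tx": 0,"ty": 0,"tz": 1,"yaw": 0,"jaw": -1},{"tx": 0,"ty": 0,"tz": 1,"yaw": 0,"jaw": -1}])

```text
time: 33.85
position: [506.5, -352.3, 117.4]
tool_rot: [-3.141, 0.0, -3.002]
ft_force: [0.0, 0.4, -0.5]
finger_gap: 85.3
grip_force: 0.0
```

```bash
python3 - <<'E'
from h import *
go((506.5,-352.5,41,188))
E
```

```text
t 33.85 pos [ 506.5 -352.3  117.4] yaw -172.0 gap 85.3 F [ 0.   0.4 -0.5]
(506.5, -352.5, 41, 188) tx -0.001 ty -0.006 tz 2.546 yaw -0.005
```

Call:
carry_out(commands=[{"tx": 0,"ty": 0,"tz": 1,"yaw": 0,"jaw": -1},{"tx": 0,"ty": 0,"tz": 2,"yaw": 0,"jaw": -1},{"tx": 0,"ty": 0,"tz": 2.5,"yaw": 0,"jaw": -1},{"tx": 0,"ty": 0,"tz": 2.5,"yaw": 0,"jaw": -1},{"tx": 0,"ty": 0,"tz": 2.5,"yaw": 0,"jaw": -1},{"tx": 0,"ty": 0,"tz": 2.5,"yaw": 0,"jaw": 1},{"tx": 0,"ty": 0,"tz": 2.5,"yaw": 0,"jaw": 1},{"tx": 0,"ty": 0,"tz": 2.5,"yaw": 0,"jaw": 1},{"tx": 0,"ty": 0,"tz": 2.5,"yaw": 0,"jaw": 1},{"tx": 0,"ty": 0,"tz": 2.5,"yaw": 0,"jaw": 1}])

```text
time: 34.85
position: [506.6, -352.3, 42.8]
tool_rot: [-3.141, 0.0, -3.002]
ft_force: [-1.9, 2.2, 3.7]
finger_gap: 13.1
grip_force: 62.0
```

Call:
carry_out(commands=[{"tx": 0,"ty": 0,"tz": 0,"yaw": 0,"jaw": 1},{"tx": 0,"ty": 0,"tz": 0,"yaw": 0,"jaw": 1},{"tx": 0,"ty": 0,"tz": 0,"yaw": 0,"jaw": 1},{"tx": 0,"ty": 0,"tz": 0,"yaw": 0,"jaw": 1},{"tx": 0,"ty": 0,"tz": 0,"yaw": 0,"jaw": 1},{"tx": 0,"ty": 0,"tz": 0,"yaw": 0,"jaw": 1},{"tx": 0,"ty": 0,"tz": 0,"yaw": 0,"jaw": 1},{"tx": 0,"ty": 0,"tz": 0,"yaw": 0,"jaw": 1},{"tx": 0,"ty": 0,"tz": 0,"yaw": 0,"jaw": 1},{"tx": 0,"ty": 0,"tz": 0,"yaw": 0,"jaw": 1}])

```text
time: 35.85
position: [506.7, -352.4, 42.8]
tool_rot: [-3.141, 0.0, -3.002]
ft_force: [-1.6, 2.6, 5.8]
finger_gap: 13.1
grip_force: 60.4
```

Call:
carry_out(commands=[{"tx": 0,"ty": 0,"tz": -0.2,"yaw": 0,"jaw": 1},{"tx": 0,"ty": 0,"tz": -0.6,"yaw": 0,"jaw": 1},{"tx": 0,"ty": 0,"tz": -1.2,"yaw": 0,"jaw": 1},{"tx": 0,"ty": 0,"tz": -2,"yaw": 0,"jaw": 1},{"tx": 0,"ty": 0,"tz": -3,"yaw": 0,"jaw": 1},{"tx": 0,"ty": 0,"tz": -3.5,"yaw": 0,"jaw": 1},{"tx": 0,"ty": 0,"tz": -3.5,"yaw": 0,"jaw": 1},{"tx": 0,"ty": 0,"tz": -3.5,"yaw": 0,"jaw": 1},{"tx": 0,"ty": 0,"tz": -3.5,"yaw": 0,"jaw": 1},{"tx": 0,"ty": 0,"tz": -3.5,"yaw": 0,"jaw": 1}])

```text
time: 36.85
position: [505.5, -351.5, 145.2]
tool_rot: [3.139, -0.002, -3.002]
ft_force: [-0.0, 0.0, -2.8]
finger_gap: 13.2
grip_force: 59.5
```

```bash
python3 - <<'E'
from h import *
go((603.2,-103,147,77))
E
```

```text
t 36.85 pos [ 505.5 -351.5  145.2] yaw -172.0 gap 13.2 F [-0.   0.  -2.8]
(603.2, -103, 147, 77) tx -4.374 ty 7.750 tz -0.059 yaw 18.496
```

Call:
carry_out(commands=[{"tx": -4.35,"ty": 7.79,"tz": 0,"yaw": 18.5,"jaw": 1},{"tx": -4.35,"ty": 7.79,"tz": 0,"yaw": 18.5,"jaw": 1},{"tx": -4.35,"ty": 7.79,"tz": 0,"yaw": 18.5,"jaw": 1},{"tx": -4.35,"ty": 7.79,"tz": 0,"yaw": 18.5,"jaw": 1},{"tx": -4.35,"ty": 7.79,"tz": 0,"yaw": 18.5,"jaw": 1},{"tx": -4.35,"ty": 7.79,"tz": 0,"yaw": 18.5,"jaw": 1},{"tx": -4.35,"ty": 7.79,"tz": 0,"yaw": 18.5,"jaw": 1},{"tx": -4.35,"ty": 7.79,"tz": 0,"yaw": 18.5,"jaw": 1},{"tx": -4.35,"ty": 7.79,"tz": 0,"yaw": 18.5,"jaw": 1},{"tx": -4.35,"ty": 7.79,"tz": 0,"yaw": 18.5,"jaw": 1}])

```text
time: 37.85
position: [602.6, -102.3, 145.9]
tool_rot: [-3.14, -0.001, 1.813]
ft_force: [-0.0, 0.6, -3.1]
finger_gap: 13.1
grip_force: 59.9
```

```bash
python3 - <<'E'
from h import *
go((603.3,-103,100,77))
E
```

```text
t 37.85 pos [ 602.6 -102.3  145.9] yaw 103.9 gap 13.1 F [-0.   0.6 -3.1]
(603.3, -103, 100, 77) tx -0.029 ty 0.016 tz 1.530 yaw 4.483
```

Call:
carry_out(commands=[{"tx": 0,"ty": 0,"tz": 0.3,"yaw": 1.4,"jaw": 1},{"tx": 0,"ty": 0,"tz": 0.7,"yaw": 2.8,"jaw": 1},{"tx": 0,"ty": 0,"tz": 1.2,"yaw": 4,"jaw": 1},{"tx": 0,"ty": 0,"tz": 1.5,"yaw": 4.48,"jaw": 1},{"tx": 0,"ty": 0,"tz": 1.5,"yaw": 4.48,"jaw": 1},{"tx": 0,"ty": 0,"tz": 1.5,"yaw": 4.48,"jaw": 1},{"tx": 0,"ty": 0,"tz": 1.5,"yaw": 4.48,"jaw": 1},{"tx": 0,"ty": 0,"tz": 1.5,"yaw": 4.48,"jaw": 1},{"tx": 0,"ty": 0,"tz": 1.5,"yaw": 4.48,"jaw": 1},{"tx": 0,"ty": 0,"tz": 1.5,"yaw": 4.48,"jaw": 1}])

```text
time: 38.85
position: [603.5, -102.8, 102.7]
tool_rot: [3.141, 0.0, 1.35]
ft_force: [0.2, -0.6, -2.9]
finger_gap: 12.8
grip_force: 59.9
```

```bash
python3 - <<'E'
from h import *
go((603.3,-103,100,77)); wmeas('wrist10'); p=readout.get_state()['position'].copy(); p[2]-=1.7; held('wrist10',p)
E
```

```text
t 38.85 pos [ 603.5 -102.8  102.7] yaw 77.4 gap 12.8 F [ 0.2 -0.6 -2.9]
(603.3, -103, 100, 77) tx -0.009 ty -0.004 tz 0.090 yaw 0.060
strut all 9772 (array([619. , -36.5]), array([164.2,  54.9]), 76.8)
-120 outer [-25.8  27.8] slot -11.2 12.6 in99 -11.2 12.7
-80 outer [-26.2  27.5] slot -11.2 12.5 in99 -11.6 12.6
-40 outer [-25.8  27.8] slot -10.9 12.4 in99 -11.0 12.7
0 outer [-26.2  27.7] slot -10.7 12.4 in99 -11.2 13.0
40 outer [-26.1  27.6] slot -11.0 12.4 in99 -11.5 12.9
black [(-88, 109), (-84, 161), (0, 108), (4, 223), (8, 76)]
held z-tcp -1..6 796 (array([606.1, -91.2]), array([40.6, 18.3]), 167.6)
held z-tcp 25..45 5250 (array([606.2, -99.5]), array([57.6, 37.9]), 99.3)
held z-tcp 43..49 3077 (array([606.5, -99.1]), array([56.7, 28.9]), 91.2)
tcp s,t -87.9 0.6
bar top end: smax -56.4 t range far [-6.5  7.2] 1005
collar top: smax -67.6 t [-19.4  20.8] 744
foot 20 [-8.6  9.3] [-69.4 -68.1]
```

Call:
carry_out(commands=[{"tx": 0.01,"ty": 0.01,"tz": 0.4,"yaw": 0.06,"jaw": 1},{"tx": 0.01,"ty": 0.01,"tz": 0.8,"yaw": 0.06,"jaw": 1},{"tx": 0.01,"ty": 0.01,"tz": 0.95,"yaw": 0.06,"jaw": 1},{"tx": 0.01,"ty": 0.01,"tz": 1.05,"yaw": 0.06,"jaw": 1},{"tx": 0.01,"ty": 0.01,"tz": 1.1,"yaw": 0.06,"jaw": 1},{"tx": 0.01,"ty": 0.01,"tz": 1.15,"yaw": 0.06,"jaw": 1},{"tx": 0.01,"ty": 0.01,"tz": 1.2,"yaw": 0.06,"jaw": 1},{"tx": 0.01,"ty": 0.01,"tz": 1.25,"yaw": 0.06,"jaw": 1},{"tx": 0.01,"ty": 0.01,"tz": 1.3,"yaw": 0.06,"jaw": 1},{"tx": 0.01,"ty": 0.01,"tz": 1.3,"yaw": 0.06,"jaw": 1}])

```text
time: 39.9
position: [603.5, -102.5, 63.1]
tool_rot: [-3.141, -0.0, 1.344]
ft_force: [-0.6, -1.0, -2.8]
finger_gap: 13.2
grip_force: 59.9
```

Foot is about 9 mm into the slot with no contact. Continuing down, then turning.

Call:
carry_out(commands=[{"tx": 0,"ty": 0,"tz": 0.08,"yaw": 0,"jaw": 1},{"tx": 0,"ty": 0,"tz": 0.16,"yaw": 0,"jaw": 1},{"tx": 0,"ty": 0,"tz": 0.22,"yaw": 0,"jaw": 1},{"tx": 0,"ty": 0,"tz": 0.26,"yaw": 0,"jaw": 1},{"tx": 0,"ty": 0,"tz": 0.29,"yaw": 0,"jaw": 1},{"tx": 0,"ty": 0,"tz": 0.31,"yaw": 0,"jaw": 1},{"tx": 0,"ty": 0,"tz": 0.32,"yaw": 0,"jaw": 1},{"tx": 0,"ty": 0,"tz": 0.32,"yaw": 0,"jaw": 1},{"tx": 0,"ty": 0,"tz": 0.32,"yaw": 0,"jaw": 1},{"tx": 0,"ty": 0,"tz": 0.32,"yaw": 0,"jaw": 1}])

```text
time: 40.9
position: [603.7, -102.5, 53.8]
tool_rot: [3.141, 0.0, 1.344]
ft_force: [-0.1, 0.1, -3.6]
finger_gap: 13.2
grip_force: 59.9
```

Call:
carry_out(commands=[{"tx": 0,"ty": 0,"tz": 0,"yaw": -1.4,"jaw": 1},{"tx": 0,"ty": 0,"tz": 0,"yaw": -2.8,"jaw": 1},{"tx": 0,"ty": 0,"tz": 0,"yaw": -4.2,"jaw": 1},{"tx": 0,"ty": 0,"tz": 0,"yaw": -5.6,"jaw": 1},{"tx": 0,"ty": 0,"tz": 0,"yaw": -7,"jaw": 1},{"tx": 0,"ty": 0,"tz": 0,"yaw": -8.2,"jaw": 1},{"tx": 0,"ty": 0,"tz": 0,"yaw": -9.2,"jaw": 1},{"tx": 0,"ty": 0,"tz": 0,"yaw": -10,"jaw": 1},{"tx": 0,"ty": 0,"tz": 0,"yaw": -10,"jaw": 1},{"tx": 0,"ty": 0,"tz": 0,"yaw": -10,"jaw": 1}])

```text
time: 41.9
position: [603.6, -102.5, 53.7]
tool_rot: [3.142, 0.0, 2.388]
ft_force: [0.2, 0.2, -2.6]
finger_gap: 13.1
grip_force: 60.0
```

Call:
carry_out(commands=[{"tx": 0,"ty": 0,"tz": 0,"yaw": -1.2,"jaw": 1},{"tx": 0,"ty": 0,"tz": 0,"yaw": -2.4,"jaw": 1},{"tx": 0,"ty": 0,"tz": 0,"yaw": -3.4,"jaw": 1},{"tx": 0,"ty": 0,"tz": 0,"yaw": -4.3,"jaw": 1},{"tx": 0,"ty": 0,"tz": 0,"yaw": -5,"jaw": 1},{"tx": 0,"ty": 0,"tz": 0,"yaw": -5,"jaw": 1},{"tx": 0,"ty": 0,"tz": 0.03,"yaw": -5,"jaw": 1},{"tx": 0,"ty": 0,"tz": 0.03,"yaw": -5,"jaw": 1},{"tx": 0,"ty": 0,"tz": 0.03,"yaw": -5,"jaw": 1},{"tx": 0,"ty": 0,"tz": 0.03,"yaw": -5,"jaw": 1}])

```text
time: 42.9
position: [603.7, -102.5, 52.8]
tool_rot: [-3.142, 0.0, 2.914]
ft_force: [0.7, -0.2, -2.9]
finger_gap: 13.0
grip_force: 60.2
```

Call:
carry_out(commands=[{"tx": 0,"ty": 0,"tz": 0.02,"yaw": 0,"jaw": 1},{"tx": 0,"ty": 0,"tz": 0.03,"yaw": 0,"jaw": 1},{"tx": 0,"ty": 0,"tz": 0.03,"yaw": 0,"jaw": 1},{"tx": 0,"ty": 0,"tz": 0.03,"yaw": 0,"jaw": 0.4},{"tx": 0,"ty": 0,"tz": 0.03,"yaw": 0,"jaw": 0},{"tx": 0,"ty": 0,"tz": 0.03,"yaw": 0,"jaw": -0.3},{"tx": 0,"ty": 0,"tz": 0,"yaw": 0,"jaw": -0.3},{"tx": 0,"ty": 0,"tz": -0.7,"yaw": 0,"jaw": -0.3},{"tx": 0,"ty": 0,"tz": -1.7,"yaw": 0,"jaw": -0.3},{"tx": 0,"ty": 0,"tz": -3.2,"yaw": 0,"jaw": -0.3}])

```text
time: 43.9
position: [601.5, -101.9, 146.8]
tool_rot: [3.141, -0.006, 2.914]
ft_force: [0.4, -0.1, 0.4]
finger_gap: 55.5
grip_force: 0.0
```

Call:
carry_out(commands=[{"tx": 3,"ty": 0,"tz": -1,"yaw": 0,"jaw": -0.3},{"tx": 5,"ty": -3,"tz": -1,"yaw": 0,"jaw": -0.3},{"tx": 5,"ty": -3,"tz": -1,"yaw": 0,"jaw": -0.3},{"tx": 5,"ty": -3,"tz": -1,"yaw": 0,"jaw": -0.3},{"tx": 5,"ty": -3,"tz": -1,"yaw": 0,"jaw": -0.3},{"tx": 5,"ty": -3,"tz": -1,"yaw": 0,"jaw": -0.3},{"tx": 5,"ty": -3,"tz": -1,"yaw": 0,"jaw": -0.3},{"tx": 5,"ty": -3,"tz": -1,"yaw": 0,"jaw": -0.3},{"tx": 5,"ty": -3,"tz": -1,"yaw": 0,"jaw": -0.3},{"tx": 5,"ty": -3,"tz": -1,"yaw": 0,"jaw": -0.3}])

```text
time: 44.9
position: [437.5, -156.0, 178.5]
tool_rot: [3.141, -0.001, 2.915]
ft_force: [0.8, -0.2, -0.0]
finger_gap: 55.2
grip_force: 0.0
```

```bash
python3 - <<'E'
from h import *
go()
for nm in ('side','scene'):
    c=shot(nm,nm+'11'); P,C=top([c]); x,y,z=P.T
    for a,b in ((643,72),(603,-104)):
        m=(abs(x-a)<45)&(abs(y-b)<45)&(z>88)&(z<102); print(nm,m.sum(),rect(P[m][:,:2]),np.percentile(z[m],[50,95]))
A=cv2.resize(load('side11')['pixels'][110:290,200:410],(525,450)); B=load('scene11')['pixels'][90:270,260:430]; B=cv2.resize(B,(275,291))
o=np.zeros((450,800,3),np.uint8); o[:,:525]=A; o[:291,525:]=B; cv2.imwrite('pics/m11.png',o[:,:,::-1])
E
```

```text
t 44.9 pos [ 437.5 -156.   178.5] yaw 167.0 gap 55.2 F [ 0.8 -0.2 -0. ]
side 105 (array([640.1,  71.3]), array([59. , 18.6]), 163.4) [93.84966493 96.75985199]
side 148 (array([ 600.9, -104.4]), array([59.2, 14.7]), 167.7) [94.2508111  96.43006858]
scene 96 (array([644.8,  70.6]), array([58.6, 17.4]), 163.9) [ 96.3778627  100.29626597]
scene 111 (array([ 605.7, -103.5]), array([61.7, 18.6]), 168.9) [ 96.19700846 100.07512018]
```

View pics/m11.png

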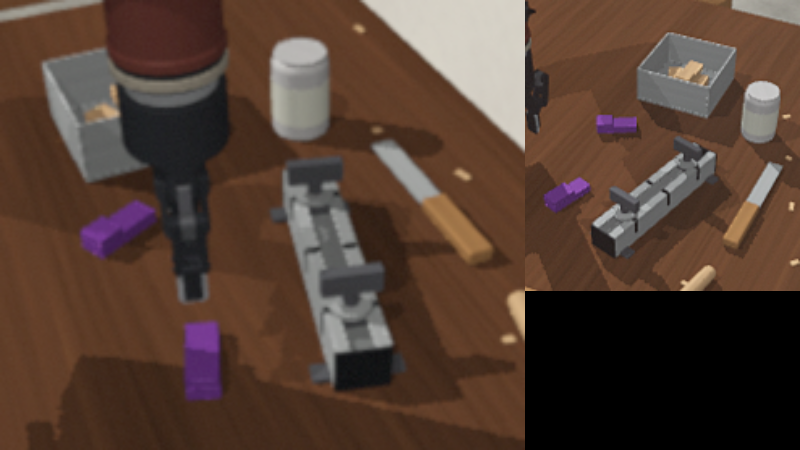

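```bash
python3 - <<'E'
from h import *
c=shot('wrist','wrist11'); W=wcloud(c).reshape(-1,3)
sets={'wrist':W}
for n in ('side11','scene11'): sets[n]=cloud(load(n)).reshape(-1,3)
for n,W in sets.items():
    for a,b in ((643,72),(603,-103)):
        x,y,z=W.T; m=(np.hypot(x-a,y-b)<42)&(z>86)&(z<102); q=W[m][:,:2]
        if len(q)>20:
            v=np.linalg.svd(q-q.mean(0),full_matrices=False)[2][0]; print(n,(a,b),len(q),np.degrees(np.arctan2(v[1],v[0]))%180,rect(q))
E
```

```text
wrist (643, 72) 434 165.60932438031705 (array([640. ,  74.5]), array([54.3, 16.1]), 166.1)
side11 (643, 72) 128 165.33233948327114 (array([639.8,  70.5]), array([59. , 19.4]), 166.8)
side11 (603, -103) 171 166.87504914205164 (array([ 600.5, -105.4]), array([59.5, 16.7]), 167.7)
scene11 (643, 72) 105 167.634275170623 (array([645. ,  70.5]), array([58.9, 17.4]), 163.9)
scene11 (603, -103) 116 168.08236323615765 (array([ 605.7, -103.5]), array([61.7, 18.6]), 168.9)
```

Both bars are square to the strut (166–168° against 167°), sit at the right height and are on their marks. Handing in.

```bash
python3 -c "
from station import workorder
print(workorder.close_job())"
```

```text
the job is handed in; nothing more can be done
None
```

Job handed in: the three offcuts present are in the scrap tin, and both studs are seated and quarter-turned square across the strut at its two end marks; the glue can, hammer, knife blank and purple look-alikes were not touched.

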